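Square up duckboard slats in the sliding jig and lock it

ROBOT

A 6-joint arm with a two-finger parallel gripper is mounted at the origin on the work surface. World frame = base frame: x ahead of the robot, y to its left, z up, the work surface at z = 0. Lengths are in mm, angles in rad, forces in N, time in s.
With the tool pointing down it reaches from about 350 to 875 mm from the base axis. Payload 4.2 kg.
Tool frame: the origin (TCP) lies at the very end of the fingers, on their centre line; the grasp point (between the pads) lies 19 mm behind it; z points along the fingers, y is the line along which they close (so a half turn about z gives the same grasp; the last joint's range is limited). The gripper opens to 85 mm and grips with 20 to 120 N. Pads are 22 mm wide; open, the fingers measure 114 mm over their backs; the gripper's body (76 mm by 85 mm) begins 54 mm behind the grasp point. The pads swing forward as they close: fully open they stand 13 mm farther back than shut.
Start: joints at [1.414, 0.385, 0.008, 0, -1.194, -0.259], TCP at [252.418, 571.738, 231.312] pointing down, gripper open.
Joint ranges: [-3.14, 3.14], [-1.21, 2.06], [-1.07, 1.41], [-3.16, 2.05], [-2.99, -0.16], [-3.1, 3.1]. Speed limits (rad/s): [2.79, 2.79, 3.14, 3.14, 3.14, 3.14].

INTERFACE

Orientations are given as a unit quaternion [x, y, z, w].
In Python, from bench import read_state, get_image, get_calibration, job_done gives the robot as it stands.
- The arm moves only by the shell command python3 -m creep 'ROWS'. ROWS is a JSON object of lists of equal length, an entry for each row: "translation": the shift along the world's x, y, z in cm, a list of three; "delta_rot": the turn, a rotation vector about the world's x, y, z in degrees, a list of three; "hand": the finger opening in cm, from 0 to 8.54. A call has 1 to 8 rows; each row is the pose to reach, as a shift and turn from the pose commanded when the call began; what a row does not reach only later rows make up. A row lasts 1/8 s, in which the tool goes at most 62.5 mm and 10.7 degrees, less where a joint would pass 70% of its speed; a pose out of reach is approached as far as the arm can. A call with a gripper value outside its range is refused whole. The fingers move at their own pace and stop on an object; the grip force is fixed at half the most. Time passes only in rows, so rows that repeat a pose let the fingers close. It gives the time, the measured TCP pose, the force, the opening and the grip force at its end, in the units of the state.
- read_state(): the state, without advancing time (a new reading comes with each control period).
- get_image(name): name is "scene" or "top" or "wrist"; returns (picture, depth): 384x512x3 uint8, red, green, blue; 384x512 float32, mm along the optical axis (not along the pixel's ray), 0 where there is no reading.
- get_calibration(name): a dict with "intrinsics" (3x3 intrinsics, pixels), "dist" ([k1, k2, p1, p2, k3] as OpenCV has them; the pictures are not rectified), "xyz" and "attitude" of the camera in the world. Camera axes: x right, y down, z forward; pixel columns grow to the right and rows downward; lengths in mm; the calibration is good to about 2 mm. A picture is of the moment at which its call begins: read the wrist's pose just before it. get_calibration takes no time and is no camera call; for the wrist camera it gives the pose at the moment of the call.
- job_done(): hands the job in; it is judged then, once.
The state is a dict: "clock": time; "joints": joint angles; "joint_vel": joint speeds; "joint_efforts": joint torques, N m; "position": TCP position; "ee_rot": TCP orientation; "contact_force": force on the tool from outside, world axes, zero at the start; "wrist_torque": the same for the moment, N m; "gripper_width": finger opening in mm; "grasp_force": force on a finger pad.
Only numpy, scipy, OpenCV 4.12 (cv2) and the standard library are available. Lean on these libraries where they do the work, as an engineer would, in place of code of your own. Each camera call takes 0.05 s, during which the arm holds its last target. There are 200 camera calls.

TASK

Make up a little soap-drainer duckboard in the jig: clear the short offcuts off the sliding carrier into the scrap tray, and lay every long wooden slat flat on the carrier, one to a bay and end-on to the tall back fence, then lay the aluminium straightedge flat on the carrier, centred and flush along the slats' near ends so that every slat is square and hard against the fence, and let go of it. Then slide the carrier along its rails by its black tab until it clicks into the detent near the far end, and swing the steel latch arm fully round behind it, leaving slats and straightedge still flush. Leave the other things on the table where they are.

Things in the scene. Friction and masses are not known exactly. Their poses are not given: they have to be found in the camera images.
- jig: Plywood base (200 x 470 x 12 mm) with two aluminium rails along its y; fixed to the table, its place and yaw vary. Origin under its middle; x points away from the robot (towards the fence side), y along the rails in the direction the carrier is to slide.
- carrier (a joint): Travel of the grey plastic carrier along the jig's +y, in m, 0 to 0.180. It starts somewhere at 0 to 0.05. A sprung detent holds it at 0.160 (about 3 N to enter or leave, 1.5 N rail friction); pushing on past it to 0.180 is too far.
- carrier_mid (a point): On the carrier plate's top face, axes as the jig's, moving with the carrier, 32 mm above the table. In this frame the plate spans x -95 to 85, y -115 to 115 mm. Five ribs 6 mm wide, 4 mm high, from x -30 to 72 mm, at y -108, -54, 0, 54, 108 mm, part four bays centred at y -81, -27, 27, 81 mm; any slat may lie in any bay.
- fence (a point): Foot of the carrier's back fence, middle of its inner face, at x = 72 mm from carrier_mid; the fence is 20 mm high and runs along y. A slat home against it has its centre at x = 17 mm and its near end at x = -38 mm in the carrier_mid frame; a straightedge flush against those near ends has its centre at x = -52 mm.
- push_tab (a point): Top centre of the black upright push tab at the -y edge of the carrier, at (40, -127, 38) mm from carrier_mid; the tab is 30 (x) x 16 (y) mm and stands 38 mm above the plate.
- latch (a joint): Angle of the steel latch arm about its upright pivot on the jig, rad: 0 open (arm points along the jig's -y), 1.571 fully shut (arm points along +x, across the rails just behind the carrier at its detent). Starts at 0 to 0.3. The carrier is in the way until it is at the detent. Stiff: stays where left.
- latch_hinge (a point): On the latch pivot axis (upright), at the arm's top face, 31 mm above the table; fixed to the jig at its (-125, -57) mm.
- latch_knob (a point): Top centre of the round black knob standing on the latch arm, 16 mm across and 34 mm high, 100 mm from the pivot; top 65 mm above the table.
- straightedge: Aluminium straightedge 28 (x) x 210 (y) x 8 mm with a black grip rib 12 (x) x 70 (y) x 20 mm standing on the middle of its top (28 mm high in all), 160 g. Origin at the centre of its underside, long axis y. Both long edges are alike.
- slat_1: Wooden slat 110 (x) x 24 (y) x 14 (z) mm, about 30 g, origin at its very centre, long axis x, ends alike, lying flat at the start. May be absent.
- slat_2: Wooden slat 110 (x) x 24 (y) x 14 (z) mm, about 30 g, origin at its very centre, long axis x, ends alike, lying flat at the start. May be absent.
- slat_3: Wooden slat 110 (x) x 24 (y) x 14 (z) mm, about 30 g, origin at its very centre, long axis x, ends alike, lying flat at the start. May be absent.
- slat_4: Wooden slat 110 (x) x 24 (y) x 14 (z) mm, about 30 g, origin at its very centre, long axis x, ends alike, lying flat at the start. May be absent.
- offcut_1: Short wooden offcut 45 (x) x 24 (y) x 14 (z) mm, about 15 g, origin at its very centre, lying on the near strip of the carrier at the start. May be absent.
- offcut_2: Short wooden offcut 45 (x) x 24 (y) x 14 (z) mm, about 15 g, origin at its very centre, lying on the near strip of the carrier at the start. May be absent.
- scrap_tray: Open grey plastic scrap tray 130 x 130 x 35 mm, walls 4 mm, fixed; origin under its centre.
- lint_brush: Bystander: steel lint brush lying flat, 150 x 42 x 16 mm, long axis x, origin under its middle.
- peg_cup: Bystander: white ceramic cup of wooden pegs, 72 mm across, 115 mm high with the pegs, origin under its centre.
- pump_bottle: Bystander: closed white pump bottle, 66 mm across, 195 mm high, origin under its centre.
- stopper: Bystander: hard silicone sink stopper, 60 mm across, 30 mm high, origin under its centre.
- soap_bar: Bystander: laundry soap bar 85 x 50 x 28 mm, origin under its centre.
- loose_peg: Bystander: wooden clothes peg 72 x 18 x 10 mm lying flat, long axis x, origin under its centre.

How it is judged (in metres and radians):
On the way, in this order (a step that is already met when the one before it is completed fails the run):
1. the offcuts are in the scrap tray and every slat lies in a bay of the carrier (x of offcut_1 in the frame of scrap_tray between -0.061 and 0.061 m and y of offcut_1 in the frame of scrap_tray between -0.061 and 0.061 m and z of each of offcut_1, offcut_2 in the frame of scrap_tray below 0.04 m and linear speed of each of offcut_1, offcut_2, slat_1, slat_2, slat_3, slat_4 below 0.03 m/s and x of offcut_2 in the frame of scrap_tray between -0.061 and 0.061 m and y of offcut_2 in the frame of scrap_tray between -0.061 and 0.061 m and x of slat_1 in the frame of carrier_mid between -0.02 and 0.0205 m and y of slat_1 in the frame of carrier_mid between -0.104 and 0.104 m and z of slat_1 in the frame of carrier_mid between 0.004 and 0.0098 m and angle between the x axis of each of slat_1, slat_2, slat_3, slat_4 and the x axis of carrier_mid, either way round below 0.14 rad and angle between the z axis of each of slat_1, slat_2, slat_3, slat_4 and the z axis of carrier_mid, either way round below 0.08 rad and x of slat_2 in the frame of carrier_mid between -0.02 and 0.0205 m and y of slat_2 in the frame of carrier_mid between -0.104 and 0.104 m and z of slat_2 in the frame of carrier_mid between 0.004 and 0.0098 m and x of slat_3 in the frame of carrier_mid between -0.02 and 0.0205 m and y of slat_3 in the frame of carrier_mid between -0.104 and 0.104 m and z of slat_3 in the frame of carrier_mid between 0.004 and 0.0098 m and x of slat_4 in the frame of carrier_mid between -0.02 and 0.0205 m and y of slat_4 in the frame of carrier_mid between -0.104 and 0.104 m and z of slat_4 in the frame of carrier_mid between 0.004 and 0.0098 m), for 0.2 s.
2. the straightedge lies flush along the slats' near ends, the slats are home against the fence, and the straightedge is let go (x of slat_1 in the frame of carrier_mid between 0.014 and 0.0205 m and y of slat_1 in the frame of carrier_mid between -0.104 and 0.104 m and z of slat_1 in the frame of carrier_mid between 0.004 and 0.0098 m and angle between the x axis of each of slat_1, slat_2, slat_3, slat_4 and the x axis of carrier_mid, either way round below 0.06 rad and angle between the z axis of each of slat_1, slat_2, slat_3, slat_4 and the z axis of carrier_mid, either way round below 0.08 rad and linear speed of each of slat_1, slat_2, slat_3, slat_4 below 0.03 m/s and x of slat_2 in the frame of carrier_mid between 0.014 and 0.0205 m and y of slat_2 in the frame of carrier_mid between -0.104 and 0.104 m and z of slat_2 in the frame of carrier_mid between 0.004 and 0.0098 m and x of slat_3 in the frame of carrier_mid between 0.014 and 0.0205 m and y of slat_3 in the frame of carrier_mid between -0.104 and 0.104 m and z of slat_3 in the frame of carrier_mid between 0.004 and 0.0098 m and x of slat_4 in the frame of carrier_mid between 0.014 and 0.0205 m and y of slat_4 in the frame of carrier_mid between -0.104 and 0.104 m and z of slat_4 in the frame of carrier_mid between 0.004 and 0.0098 m and x of straightedge in the frame of carrier_mid between -0.055 and -0.0485 m and y of straightedge in the frame of carrier_mid between -0.025 and 0.025 m and z of straightedge in the frame of carrier_mid between -0.002 and 0.003 m and angle between the y axis of straightedge and the y axis of carrier_mid, either way round below 0.025 rad and angle between straightedge's own z axis and vertical below 0.06 rad and linear speed of straightedge below 0.02 m/s and contact force between the fingers and straightedge below 0.3 N and value of joint carrier below 0.1 m), for 0.3 s.
3. the carrier is in the far detent (value of joint carrier between 0.155 and 0.165 m), for 0.2 s.
4. the latch is swung fully shut (value of joint latch above 1.45 rad), for 0.1 s.
At the end, for the whole second after the job is handed in: Offcuts in the scrap tray; slats flat in bays, within 3 mm of the fence, square to 0.06 rad; straightedge flat, within 3 mm of flush with the slats, within 25 mm of centred, parallel to 0.025 rad; carrier within 5 mm of its detent; latch beyond 1.45 rad; all at rest (all of step 3 and x of offcut_1 in the frame of scrap_tray between -0.061 and 0.061 m and y of offcut_1 in the frame of scrap_tray between -0.061 and 0.061 m and z of each of offcut_1, offcut_2 in the frame of scrap_tray below 0.04 m and linear speed of each of offcut_1, offcut_2, slat_1, slat_2, slat_3, slat_4 below 0.03 m/s and x of offcut_2 in the frame of scrap_tray between -0.061 and 0.061 m and y of offcut_2 in the frame of scrap_tray between -0.061 and 0.061 m and x of slat_1 in the frame of carrier_mid between 0.014 and 0.0205 m and y of slat_1 in the frame of carrier_mid between -0.104 and 0.104 m and z of slat_1 in the frame of carrier_mid between 0.004 and 0.0098 m and angle between the x axis of each of slat_1, slat_2, slat_3, slat_4 and the x axis of carrier_mid, either way round below 0.06 rad and angle between the z axis of each of slat_1, slat_2, slat_3, slat_4 and the z axis of carrier_mid, either way round below 0.08 rad and x of slat_2 in the frame of carrier_mid between 0.014 and 0.0205 m and y of slat_2 in the frame of carrier_mid between -0.104 and 0.104 m and z of slat_2 in the frame of carrier_mid between 0.004 and 0.0098 m and x of slat_3 in the frame of carrier_mid between 0.014 and 0.0205 m and y of slat_3 in the frame of carrier_mid between -0.104 and 0.104 m and z of slat_3 in the frame of carrier_mid between 0.004 and 0.0098 m and x of slat_4 in the frame of carrier_mid between 0.014 and 0.0205 m and y of slat_4 in the frame of carrier_mid between -0.104 and 0.104 m and z of slat_4 in the frame of carrier_mid between 0.004 and 0.0098 m and x of straightedge in the frame of carrier_mid between -0.055 and -0.0485 m and y of straightedge in the frame of carrier_mid between -0.025 and 0.025 m and z of straightedge in the frame of carrier_mid between -0.002 and 0.003 m and angle between the y axis of straightedge and the y axis of carrier_mid, either way round below 0.025 rad and angle between straightedge's own z axis and vertical below 0.06 rad and linear speed of straightedge below 0.02 m/s and value of joint latch above 1.45 rad); the robot touches nothing.
It fails at once if a bystander is shifted by more than 3 cm (distance of any of lint_brush, peg_cup, pump_bottle, stopper, soap_bar, loose_peg from where it was at the start of the episode above 0.03 m).
It fails at once if the cup or the pump bottle is tipped over (angle between any of peg_cup, pump_bottle's own z axis and vertical above 0.6 rad).
Of slat_1, slat_2, slat_3, slat_4 only 3 to 4 are there at a start; the rules pass over those that are not, and their reading is None.
Of offcut_1, offcut_2 only 1 to 2 are there at a start; the rules pass over those that are not, and their reading is None.
At some moment in a run one of slat_1, slat_2, slat_3, slat_4, straightedge may be knocked a few centimetres aside while the robot is not near it.
Once in a run the grip may slacken for a moment while it holds something.
It also fails if it takes over 210 s, if anything falls off the work surface, if the arm or the gripper's body presses on something with over 40 N, if the wrist force passes 120 N, or if a joint passes its speed limit or range.

## Working session

There is one attempt and no reset: what is moved stays moved. The work goes in short steps, Python scripts to look and compute and a shell command to move; the robot and the scene stay as the last step left them, time stands still between calls to the robot, and variables do not carry over. Pictures are saved under pics/ and viewed, at most 14 in all, crops included, and the job is handed in when it is done.

```bash
mkdir -p pics
cat > h.py <<'E'
import numpy as np, cv2
from scipy.spatial.transform import Rotation as R
from bench import read_state, get_image, get_calibration, job_done
def cam(n):
    c=get_calibration(n); K=np.array(c["intrinsics"],float); D=np.array(c["dist"],float)
    a=np.array(c["attitude"],float); M=R.from_quat(a).as_matrix() if a.size==4 else a
    return K,D,M,np.array(c["xyz"],float)
def ray(C,px,z):
    K,D,M,t=C; p=cv2.undistortPoints(np.array(px,float).reshape(-1,1,2),K,D).reshape(-1,2)
    d=np.c_[p,np.ones(len(p))]@M.T; return t+d*((z-t[2])/d[:,2])[:,None]
def cloud(C,dep):
    K,D,M,t=C; h,w=dep.shape; u,v=np.meshgrid(np.arange(w),np.arange(h))
    p=cv2.undistortPoints(np.stack([u,v],-1).reshape(-1,1,2).astype(float),K,D).reshape(-1,2)
    P=(np.c_[p,np.ones(len(p))]*dep.reshape(-1,1))@M.T+t; P[dep.ravel()==0]=np.nan
    return P.reshape(h,w,3)
def proj(C,P):
    K,D,M,t=C; return cv2.projectPoints(np.array((np.array(P,float)-t)@M).reshape(-1,1,3),np.zeros(3),np.zeros(3),K,D)[0].reshape(-1,2)
E
python3 - <<'E'
from h import *
print(read_state())
for n in("scene","top"):
    im,d=get_image(n); np.savez(f"{n}0.npz",im=im,d=d); cv2.imwrite(f"pics/{n}0.png",cv2.resize(im[:,:,::-1],None,fx=1.5,fy=1.5))
    print(n,get_calibration(n))
E
```

```text
{'clock': 0.0, 'joints': array([ 1.41360958e+00,  3.85559730e-01,  6.61285273e-03, -4.93572927e-04,
       -1.19399067e+00, -2.58580744e-01]), 'joint_vel': array([ 2.77454753e-03, -1.79810642e-04,  1.92651164e-03,  2.01458201e-04,
       -8.61641192e-05, -7.96122272e-04]), 'joint_efforts': array([ 3.48716694e-04, -3.92285764e+01,  1.88400668e+01,  4.18642983e+00,
       -4.64488970e-03,  4.66779895e-06]), 'position': array([252.19127469, 571.21919624, 230.21539281]), 'ee_rot': array([ 9.78450496e-01, -2.06478639e-01, -1.74827535e-04,  1.08085888e-03]), 'contact_force': array([-0.40526573,  0.13490949, -0.21915027]), 'wrist_torque': array([-0.01867012, -0.05435882, -0.00700349]), 'grasp_force': 0.0, 'gripper_width': 85.47974735261029}
scene {'intrinsics': array([[430.5844302 ,   0.        , 254.01102015],
       [  0.        , 430.5844302 , 193.72647135],
       [  0.        ,   0.        ,   1.        ]]), 'dist': array([-0.00364523,  0.        ,  0.        ,  0.        ,  0.        ]), 'xyz': array([1161.19722309, -555.22831549,  930.10613139]), 'attitude': array([ 0.84349493,  0.38725884, -0.14907866, -0.34106076])}
top {'intrinsics': array([[367.74435487,   0.        , 253.96114365],
       [  0.        , 367.74435487, 200.04106297],
       [  0.        ,   0.        ,   1.        ]]), 'dist': array([-0.02190678,  0.        ,  0.        ,  0.        ,  0.        ]), 'xyz': array([ 434.750331  ,   18.24485333, 1259.91098525]), 'attitude': array([-0.6975028 ,  0.71443631, -0.04415375,  0.03348195])}
```

View pics/top0.png

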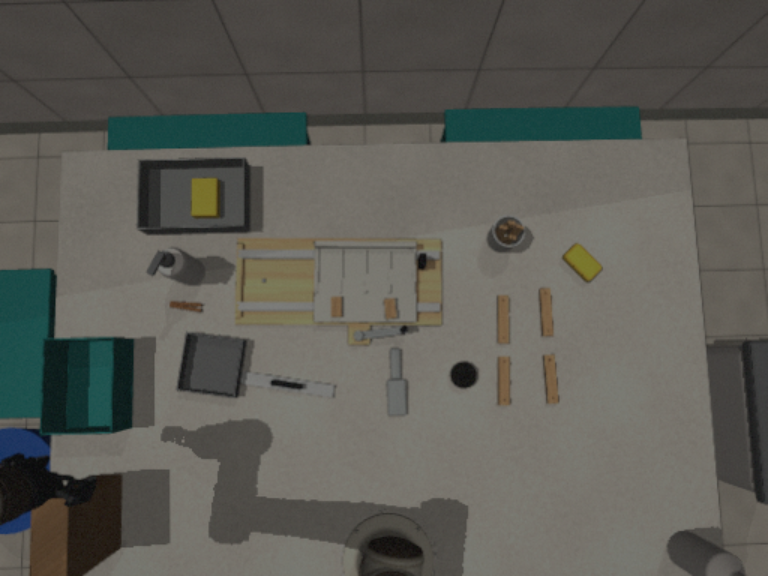

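View pics/scene0.png

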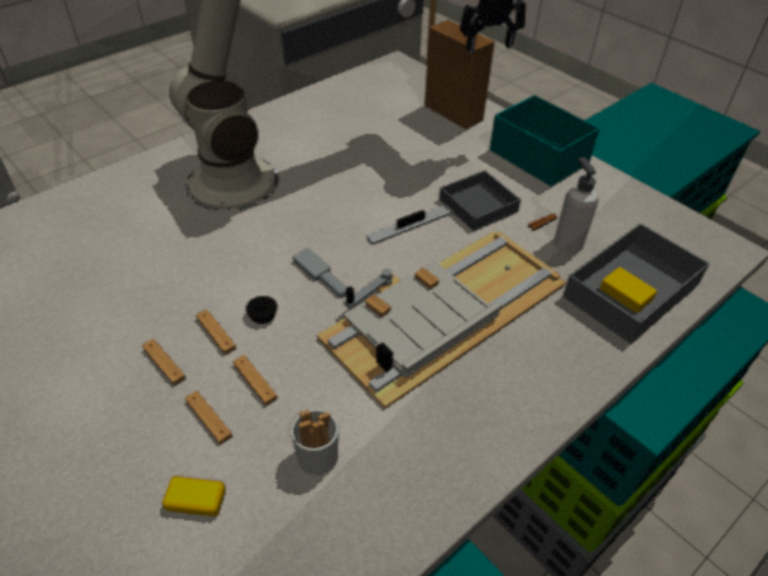

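The top view shows four slats at (503,320), (547,312), (503,380) and (551,378), and two offcuts on the carrier at (337,306) and (390,308). The straightedge is at (290,384), the scrap tray at (212,365), the push tab at (422,260) and the latch knob at (404,330). All of these are in 1.5x pixels.

Run:
```python
from h import *
f=np.load("top0.npz"); im,d=f["im"],f["d"]; C=cam("top")
hsv=cv2.cvtColor(im,cv2.COLOR_RGB2HSV)
P=cloud(C,d)
for p in[(335,213),(224,204),(141,243),(193,256),(281,173),(269,220),(250,190),(166,190),(240,230),(300,270)]: print(p,im[p[1],p[0]],hsv[p[1],p[0]],P[p[1],p[0]].round(1))
def rects(m,z,amin=40):
    cs,_=cv2.findContours(m.astype(np.uint8),cv2.RETR_EXTERNAL,cv2.CHAIN_APPROX_NONE)
    for c in cs:
        if cv2.contourArea(c)<amin: continue
        W=ray(C,c.reshape(-1,2),z)[:,:2].astype(np.float32); r=cv2.minAreaRect(W); b=cv2.boxPoints(r)
        e=[b[1]-b[0],b[2]-b[1]]; e=max(e,key=np.linalg.norm); a=np.degrees(np.arctan2(e[1],e[0]))%180
        print(c.reshape(-1,2).mean(0).round(),"c",np.round(r[0],1),"wh",np.round(r[1],1),"long axis deg",round(a,2))
H,S,V=hsv[...,0].astype(int),hsv[...,1],hsv[...,2]
print("orange");rects((H>8)&(H<=16)&(S>110)&(V>90),14)
print("ply");rects((H>16)&(H<30)&(S>60),12,200)
```

```text
(335, 213) [116  91  65] [ 15 112 116] [ 520.9 -277.    16. ]
(224, 204) [115  91  66] [ 15 109 115] [557.3  97.7  48.5]
(141, 243) [74 73 73] [ 0  3 74] [4.356e+02 3.847e+02 1.000e-01]
(193, 256) [25 26 27] [105  19  27] [388.6 205.   24. ]
(281, 173) [23 17 22] [155  67  23] [653.2 -92.5  69.4]
(269, 220) [15 16 22] [116  81  22] [499.9 -48.8  64.6]
(250, 190) [121 120 112] [ 27  19 121] [604.6  10.5  29.6]
(166, 190) [123 121  90] [ 28  68 123] [613.8 297.7  10.8]
(240, 230) [104  99  89] [ 20  37 104] [471.7  47.7  -0. ]
(300, 270) [123 124 115] [ 33  19 124] [ 331.4 -152.8   -2.3]
orange
ply
[226. 215.] c [517.1  96.7] wh [467.4  80.8] long axis deg 86.97
[286. 188.] c [ 613.5 -111.7] wh [ 58.3 100.5] long axis deg 177.89
[182. 187.] c [625.5 239.8] wh [176.  100.3] long axis deg 86.94
[388. 174.] c [ 650.6 -469.4] wh [85.1 53.4] long axis deg 42.44
[187. 162.] c [709.5 225.4] wh [200.1  21.1] long axis deg 88.71
[137. 132.] c [821.5 400.7] wh [97.9 66.4] long axis deg 0.57
```

```bash
cat >> h.py <<'E'
def rects(C,m,z,amin=40,quiet=False):
    out=[]; cs,_=cv2.findContours(m.astype(np.uint8),cv2.RETR_EXTERNAL,cv2.CHAIN_APPROX_NONE)
    for c in cs:
        if cv2.contourArea(c)<amin: continue
        W=ray(C,c.reshape(-1,2),z)[:,:2].astype(np.float32); r=cv2.minAreaRect(W); b=cv2.boxPoints(r)
        e=max([b[1]-b[0],b[2]-b[1]],key=np.linalg.norm); a=np.degrees(np.arctan2(e[1],e[0]))%180
        out.append((r[0],sorted(r[1]),a))
        if not quiet: print(c.reshape(-1,2).mean(0).round(),"c",np.round(r[0],1),"wh",np.round(r[1],1),"long axis deg",round(a,2))
    return out
def HSV(im): h=cv2.cvtColor(im,cv2.COLOR_RGB2HSV).astype(int); return h[...,0],h[...,1],h[...,2]
E
python3 - <<'E'
from h import *
f=np.load("top0.npz"); im,d=f["im"],f["d"]; C=cam("top"); P=cloud(C,d)
H,S,V=HSV(im)
print("orange14");rects(C,(H>5)&(H<=17)&(S>85)&(V>70),14)
print("orange46");rects(C,(H>5)&(H<=17)&(S>85)&(V>70)&(P[...,2]>38)&(P[...,2]<60),46)
print("straight");rects(C,(P[...,2]>4)&(P[...,2]<35)&(P[...,0]<460)&(P[...,1]>80)&(P[...,1]<240),8)
print("tray");rects(C,(P[...,2]>20)&(P[...,0]<500)&(P[...,0]>350)&(P[...,1]>210)&(P[...,1]<400),35)
print("grip");rects(C,(V<45)&(P[...,2]>15)&(P[...,0]<460)&(P[...,1]>120)&(P[...,1]<240),28)
print("knob/tab");rects(C,(V<45)&(P[...,2]>40)&(P[...,0]>460)&(P[...,1]>-130)&(P[...,1]<0),65,8)
print("plate");rects(C,(P[...,2]>26)&(P[...,0]>505)&(P[...,1]>-100)&(P[...,1]<200),32)
print("fence");rects(C,(P[...,2]>44)&(P[...,0]>670)&(P[...,1]>-120)&(P[...,1]<200),52)
print(get_calibration("wrist"))
E
```

```text
orange14
[ 33. 359.] c [ 70.8 735.6] wh [162.8  78.9] long axis deg 1.5
[336. 254.] c [ 384.6 -272.6] wh [ 23.8 104. ] long axis deg 177.21
[367. 252.] c [ 385.1 -379.7] wh [105.1  23.5] long axis deg 2.62
[124. 204.] c [572. 442.] wh [70.5 16.7] long axis deg 79.23
[260. 205.] c [553.9 -21.7] wh [41.9 22.6] long axis deg 4.85
[224. 204.] c [560.8 100. ] wh [20.4 41.1] long axis deg 179.04
[335. 213.] c [ 523.  -277.6] wh [ 20.6 106.3] long axis deg 177.24
[364. 208.] c [ 537.8 -377.7] wh [ 24.2 106.8] long axis deg 179.85
orange46
[260. 205.] c [550.8 -20.1] wh [40.8 20.9] long axis deg 4.85
[224. 204.] c [557.5  97.8] wh [19.9 40.1] long axis deg 179.14
straight
[231. 372.] c [11.6 88.3] wh [75.9 16. ] long axis deg 3.42
[203. 257.] c [382.3 173.9] wh [138.1  32.1] long axis deg 78.12
tray
[154. 251.] c [412.9 326. ] wh [ 66.  144.9] long axis deg 141.06
grip
knob/tab
[281. 174.] c [650.7 -92.8] wh [13.2 33.5] long axis deg 178.07
plate
[280. 174.] c [656.7 -94.2] wh [17.  34.5] long axis deg 178.16
[242. 187.] c [614.   35.5] wh [227.7 180.7] long axis deg 88.75
fence
[243. 163.] c [693.1  33.4] wh [224.   13.6] long axis deg 88.75
{'intrinsics': array([[279.9559181 ,   0.        , 259.50360863],
       [  0.        , 279.9559181 , 187.80363141],
       [  0.        ,   0.        ,   1.        ]]), 'dist': array([-0.06407617,  0.        ,  0.        ,  0.        ,  0.        ]), 'xyz': array([323.82538603, 539.41123685, 371.1047693 ]), 'attitude': array([-0.53899073,  0.82757909,  0.13103373, -0.08620909])}
```

```bash
python3 -m creep '{"translation":[[14,-27,7],[14,-27,7],[14,-27,7],[14,-27,7],[14,-27,7],[14,-27,7]],"delta_rot":[[0,0,12],[0,0,12],[0,0,12],[0,0,12],[0,0,12],[0,0,12]],"hand":[8.5,8.5,8.5,8.5,8.5,8.5]}'
python3 -m creep '{"translation":[[13.8,-26.8,0],[13.8,-26.8,0],[13.8,-26.8,0],[13.8,-26.8,0],[13.8,-26.8,0],[13.8,-26.8,0],[13.8,-26.8,0]],"delta_rot":[[0,0,11.8],[0,0,11.8],[0,0,11.8],[0,0,11.8],[0,0,11.8],[0,0,11.8],[0,0,11.8]],"hand":[8.5,8.5,8.5,8.5,8.5,8.5,8.5]}'
python3 - <<'E'
from h import *
C=cam("wrist"); im,d=get_image("wrist"); np.savez("w1.npz",im=im,d=d,C=np.array(C,dtype=object)); cv2.imwrite("pics/w1.png",cv2.resize(im[:,:,::-1],None,fx=1.5,fy=1.5)); s=read_state(); print(s["clock"],s["position"],s["ee_rot"],C[3])
P=cloud(C,d);Z=P[...,2];H,S,V=HSV(im)
print("plate");rects(C,(Z>26)&(Z<42),32,500)
print("fence");rects(C,(Z>45)&(P[...,0]>660),52,300)
print("ply");rects(C,(H>16)&(H<32)&(S>60),12,300)
print("offc");rects(C,(H>5)&(H<=17)&(S>85)&(V>70)&(Z>38)&(Z<60),46)
print("dark");rects(C,(V<50)&(Z>40),65,50)
E
```

```text
clock: 0.85
position: [393.8, 298.9, 302.6]
ee_rot: [0.994, -0.106, 0.001, -0.001]
contact_force: [0.3, 1.5, 0.1]
gripper_width: 84.6
grasp_force: 0.0
clock: 1.72
position: [530.2, 34.3, 300.5]
ee_rot: [1.0, -0.0, -0.001, 0.0]
contact_force: [-0.9, 0.6, 0.4]
gripper_width: 85.1
grasp_force: 0.0
1.775 [530.0927426   34.79640749 300.80030727] [ 9.99999789e-01  4.24033757e-04 -4.91352352e-04 -3.82229575e-05] [608.71462829  34.20293885 441.10561946]
plate
[ 50. 208.] c [436. 380.] wh [135.1 133.9] long axis deg 81.6
[280. 173.] c [497.2   3.4] wh [ 21.4 119.1] long axis deg 96.49
[259.  94.] c [606.3  34.7] wh [229.8 167.9] long axis deg 88.3
fence
[261.  28.] c [693.3  32.8] wh [226.6  14.6] long axis deg 88.24
[495.  25.] c [ 705.  -272.1] wh [65.  56.3] long axis deg 9.73
ply
[245. 168.] c [495.5  52. ] wh [48.8 45.8] long axis deg 88.32
[349. 152.] c [ 526.2 -108.2] wh [54.1 28.5] long axis deg 88.33
[119. 144.] c [537.4 247.7] wh [180.5  43.5] long axis deg 82.24
[357.  91.] c [ 611.8 -111. ] wh [ 54.  100.6] long axis deg 178.06
[184.  45.] c [642.9  97.2] wh [472.5 150.1] long axis deg 88.46
offc
[297. 140.] c [549.9 -18.3] wh [44. 24.] long axis deg 4.29
[213. 135.] c [556.4  99.4] wh [24.  43.5] long axis deg 179.98
dark
[254. 334.] c [226.1  46.4] wh [ 353.  1084.7] long axis deg 90.2
[316. 174.] c [505.2 -44.1] wh [20.8 14.2] long axis deg 35.02
[358.  63.] c [651.1 -88.9] wh [29.7 23.4] long axis deg 0.95
[505.  19.] c [ 711.4 -277.2] wh [17.9 21.7] long axis deg 108.18
[20.  1.] c [731.1 334.2] wh [59.9  4.9] long axis deg 84.69
```

View pics/w1.png

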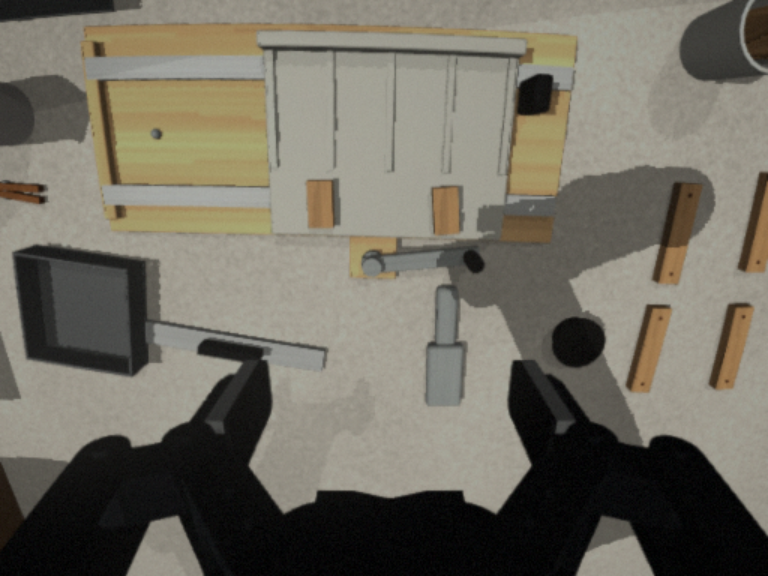

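The wrist view shows the carrier with offcuts at (320,204) and (446,210), the tray at (82,310), the straightedge at (237,346), the knob at (473,261), the tab at (536,94) and the slats on the right. I'll start with the offcuts.

```bash
python3 -m creep '{"translation":[[2,-5.2,-6],[2,-5.2,-12],[2,-5.2,-18],[2,-5.2,-23],[2,-5.2,-26.4],[2,-5.2,-26.4],[2,-5.2,-26.4]],"delta_rot":[[0,0,4.3],[0,0,4.3],[0,0,4.3],[0,0,4.3],[0,0,4.3],[0,0,4.3],[0,0,4.3]],"hand":[5.5,5.5,5.5,5.5,5.5,5.5,5.5]}'
python3 -m creep '{"translation":[[0,0,0],[0,0,0],[0,0,0],[0,0,0],[0,0,0],[0,0,5],[0,0,10]],"delta_rot":[[0,0,0],[0,0,0],[0,0,0],[0,0,0],[0,0,0],[0,0,0],[0,0,0]],"hand":[1,1,1,1,1,1,1]}'
```

```text
clock: 2.65
position: [551.7, -16.9, 38.9]
ee_rot: [0.999, 0.039, 0.001, -0.0]
contact_force: [0.9, -0.4, 0.5]
gripper_width: 55.2
grasp_force: 0.0
clock: 3.52
position: [550.2, -18.5, 138.9]
ee_rot: [0.999, 0.037, -0.0, 0.0]
contact_force: [1.2, 0.2, -0.3]
gripper_width: 22.1
grasp_force: 59.1
```

Run:
```python
from h import *
f=np.load("top0.npz"); P=cloud(cam("top"),f["d"])
Z=P[...,2]; m=(P[...,0]>450)&(P[...,0]<700)&(P[...,1]>330)&(P[...,1]<560)&(Z>60)
for a,b in((60,120),(120,150),(150,185),(185,230)):
    q=P[m&(Z>a)&(Z<=b)]; print(a,len(q), q.min(0).round() if len(q) else "", q.max(0).round() if len(q) else "")
w=np.load("w1.npz",allow_pickle=True); P=cloud(tuple(w["C"]),w["d"]); Z=P[...,2]
m=(Z>26)&(Z<40)&(P[...,0]<530)&(P[...,1]>290)&(P[...,1]<480); q=P[m][:,:2].astype(np.float32); r=cv2.minAreaRect(q); print(r)
```

```text
60 135 [616. 401.  60.] [678. 444. 120.]
120 231 [617. 401. 120.] [681. 460. 149.]
150 76 [633. 418. 150.] [663. 441. 178.]
185 99 [613. 425. 186.] [661. 456. 198.]
((435.5683898925781, 381.06573486328125), (131.77151489257812, 131.14515686035156), 81.13739013671875)
```

```bash
python3 -m creep '{"translation":[[-11.4,41.3,0],[-11.4,41.3,0],[-11.4,41.3,0],[-11.4,41.3,0],[-11.4,41.3,0],[-11.4,41.3,0],[-11.4,41.3,0],[-11.4,41.3,0]],"delta_rot":[[0,0,0],[0,0,0],[0,0,0],[0,0,0],[0,0,0],[0,0,-6],[0,0,-13],[0,0,-13]],"hand":[1,1,1,1,1,1,1,1]}'
python3 -m creep '{"translation":[[0,0,-6],[0,0,-11],[0,0,-11],[0,0,-11],[0,0,-11],[0,0,-11],[0,0,-5],[0,0,0]],"delta_rot":[[0,0,0],[0,0,0],[0,0,0],[0,0,0],[0,0,0],[0,0,0],[0,0,0],[0,0,0]],"hand":[1,1,1,4,4,4,4,4]}'
python3 -m creep '{"translation":[[12,-29.4,0],[12,-29.4,0],[12,-29.4,0],[12,-29.4,0],[12,-29.4,-5],[12,-29.4,-10],[12,-29.4,-10],[12,-29.4,-10]],"delta_rot":[[0,0,8.7],[0,0,8.7],[0,0,8.7],[0,0,8.7],[0,0,8.7],[0,0,8.7],[0,0,8.7],[0,0,8.7]],"hand":[5.5,5.5,5.5,5.5,5.5,5.5,5.5,5.5]}'
python3 -m creep '{"translation":[[0,0,0],[0,0,0],[0,0,0],[0,0,0],[0,0,0],[0,0,5],[0,0,10]],"delta_rot":[[0,0,0],[0,0,0],[0,0,0],[0,0,0],[0,0,0],[0,0,0],[0,0,0]],"hand":[1,1,1,1,1,1,1]}'
```

```text
clock: 4.53
position: [435.5, 398.2, 137.8]
ee_rot: [0.997, -0.074, 0.001, -0.001]
contact_force: [0.1, -1.2, 0.4]
gripper_width: 21.6
grasp_force: 59.1
clock: 5.52
position: [436.7, 395.0, 139.9]
ee_rot: [0.997, -0.076, 0.001, -0.001]
contact_force: [0.6, 1.0, 0.1]
gripper_width: 39.9
grasp_force: 0.0
clock: 6.52
position: [557.6, 101.5, 38.9]
ee_rot: [1.0, 0.0, 0.001, -0.0]
contact_force: [0.4, -0.4, 0.8]
gripper_width: 55.4
grasp_force: 0.0
clock: 7.4
position: [556.3, 101.3, 139.4]
ee_rot: [1.0, 0.0, 0.0, -0.0]
contact_force: [1.3, 0.4, -0.3]
gripper_width: 22.1
grasp_force: 59.1
```

```bash
python3 -m creep '{"translation":[[-12,26.5,0],[-12,26.5,0],[-12,26.5,0],[-12,26.5,0],[-12,26.5,0],[-12,26.5,-5],[-12,26.5,-10],[-12,26.5,-10]],"delta_rot":[[0,0,0],[0,0,0],[0,0,-4],[0,0,-8.7],[0,0,-8.7],[0,0,-8.7],[0,0,-8.7],[0,0,-8.7]],"hand":[1,1,1,1,1,1,1,1]}'
python3 -m creep '{"translation":[[0,0,0],[0,0,0],[0,0,0],[0,0,5],[0,0,10],[0,-6,16],[0,-12,20],[0,-18,20]],"delta_rot":[[0,0,0],[0,0,0],[0,0,0],[0,0,0],[0,0,0],[0,0,0],[0,0,4],[0,0,8.7]],"hand":[4,4,4,4,4,4,4,4]}'
python3 - <<'E'
from h import *
s=read_state();print(s["position"])
w=np.load("w1.npz",allow_pickle=True); C=tuple(w["C"]); P=cloud(C,w["d"]); H,S,V=HSV(w["im"])
rects(C,(H>5)&(H<=17)&(S>85)&(V>35)&(P[...,2]<30)&(P[...,1]<-150),14)
f=np.load("top0.npz");C=cam("top");P=cloud(C,f["d"]);Z=P[...,2]
for n,(x0,x1,y0,y1) in dict(cup=(600,760,-320,-200),stopper=(360,480,-260,-140),brush=(330,490,-80,0)).items():
    q=P[(Z>6)&(P[...,0]>x0)&(P[...,0]<x1)&(P[...,1]>y0)&(P[...,1]<y1)]; print(n,q.min(0).round(),q.max(0).round())
E
```

```text
clock: 8.4
position: [434.3, 364.1, 34.9]
ee_rot: [0.997, -0.076, -0.002, 0.003]
contact_force: [-0.5, -0.0, 0.5]
gripper_width: 22.0
grasp_force: 59.1
clock: 9.4
position: [437.3, 209.7, 235.6]
ee_rot: [1.0, 0.002, 0.003, -0.002]
contact_force: [1.1, 0.1, 0.4]
gripper_width: 40.1
grasp_force: 0.0
[437.33137387 209.68328116 235.59593554]
[487. 230.] c [ 385.9 -371.1] wh [111.6  33.3] long axis deg 1.4
[432. 231.] c [ 385.4 -265.9] wh [ 31.  111.8] long axis deg 177.13
[451. 153.] c [ 522.1 -271.2] wh [ 31.2 108.1] long axis deg 177.25
[505. 150.] c [ 534.9 -369.3] wh [108.4  33.8] long axis deg 0.32
cup [ 615. -317.    6.] [ 744. -203.  120.]
stopper [ 360. -260.    6.] [ 478. -152.   34.]
brush [330. -77.   6.] [490.  -0.  36.]
```

```bash
python3 -m creep '{"translation":[[0,-50,0],[0,-50,0],[0,-50,0],[0,-50,0],[0,-50,0],[0,-50,0],[0,-50,0],[0,-50,0]],"delta_rot":[[0,0,0],[0,0,0],[0,0,0],[0,0,0],[0,0,0],[0,0,0],[0,0,0],[0,0,0]],"hand":[5,5,5,5,5,5,5,5]}'
python3 -m creep '{"translation":[[0,-1,0],[0,-1,0]],"delta_rot":[[0,0,0],[0,0,0]],"hand":[5,5]}'
cat > slats.py <<'E'
from h import *
import sys
s=read_state();C=cam("wrist"); im,d=get_image("wrist"); cv2.imwrite("pics/%s.png"%sys.argv[1],im[:,:,::-1]); print(s["clock"],s["position"],s["ee_rot"])
H,S,V=HSV(im)
P=cloud(C,d); m=(H>5)&(H<=17)&(S>85)&(V>35)&(P[...,2]>8)&(P[...,2]<30)
for r in rects(C,m,14,quiet=True):
    if r[1][1]>90: print("slat",np.round(r[0],1),np.round(r[1],1),round((r[2]+90)%180-90,2))
E
python3 slats.py w2
```

```text
clock: 10.4
position: [436.1, -292.1, 233.2]
ee_rot: [1.0, -0.0, 0.001, 0.0]
contact_force: [1.1, 0.1, 0.4]
gripper_width: 49.9
grasp_force: 0.0
clock: 10.65
position: [436.0, -300.3, 232.2]
ee_rot: [1.0, -0.001, 0.0, -0.0]
contact_force: [-0.3, 0.1, -0.4]
gripper_width: 50.4
grasp_force: 0.0
10.65 [ 435.99540706 -300.26954929  232.1786133 ] [ 9.99999330e-01 -1.13996650e-03  1.79202763e-04 -9.07200405e-05]
slat [ 384.  -272.4] [ 23.4 109.6] -2.6
slat [ 385.1 -377.8] [ 23.9 109.1] 1.59
slat [ 520.9 -277.5] [ 23.6 108.3] -2.38
slat [ 534.6 -376.3] [ 24.8 107.8] -0.29
```

View pics/w2.png

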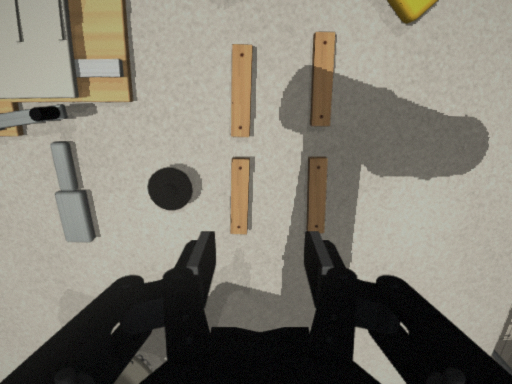

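The wrist view shows four slats clear for grasping, with the stopper at (170,188) and the brush at (72,190). Now for the first slat.

```bash
python3 -m creep '{"translation":[[8.5,2.3,-6],[8.5,2.3,-12],[8.5,2.3,-18],[8.5,2.3,-22],[8.5,2.3,-22.3],[8.5,2.3,-22.3],[8.5,2.3,-22.3]],"delta_rot":[[0,0,-2.4],[0,0,-2.4],[0,0,-2.4],[0,0,-2.4],[0,0,-2.4],[0,0,-2.4],[0,0,-2.4]],"hand":[5,5,5,5,5,5,5]}'
python3 -m creep '{"translation":[[0,0,0],[0,0,0],[0,0,0],[0,0,0],[0,0,5],[0,0,10],[0,0,14],[0,0,14]],"delta_rot":[[0,0,0],[0,0,0],[0,0,0],[0,0,0],[0,0,0],[0,0,0],[0,0,0],[0,0,0]],"hand":[1.5,1.5,1.5,1.5,1.5,1.5,1.5,1.5]}'
```

```text
clock: 11.58
position: [523.6, -277.1, 12.4]
ee_rot: [1.0, -0.021, 0.003, 0.001]
contact_force: [0.4, 1.0, -1.0]
gripper_width: 50.3
grasp_force: 0.0
clock: 12.58
position: [523.6, -277.7, 153.9]
ee_rot: [1.0, -0.021, 0.005, 0.001]
contact_force: [0.8, -0.5, -0.7]
gripper_width: 20.6
grasp_force: 58.8
```

```bash
python3 -m creep '{"translation":[[10.8,39.3,0],[10.8,39.3,0],[10.8,39.3,0],[10.8,39.3,0],[10.8,39.3,0],[10.8,39.3,0],[10.8,39.3,-4],[10.8,39.3,-8]],"delta_rot":[[0,0,0.8],[0,0,0.8],[0,0,0.8],[0,0,0.8],[0,0,0.8],[0,0,0.8],[0,0,0.8],[0,0,0.8]],"hand":[1.5,1.5,1.5,1.5,1.5,1.5,1.5,1.5]}'
python3 - <<'E'
from h import *
s=read_state();print(s["position"],s["gripper_width"])
C=cam("wrist");im,d=get_image("wrist");cv2.imwrite("pics/w3.png",im[:,:,::-1])
E
```

```text
clock: 13.58
position: [629.6, 118.9, 67.4]
ee_rot: [1.0, -0.013, 0.0, -0.0]
contact_force: [-0.0, 0.1, -1.0]
gripper_width: 20.5
grasp_force: 58.8
[629.56808765 118.87577858  67.40273726] 20.536947582183913
```

View pics/w3.png

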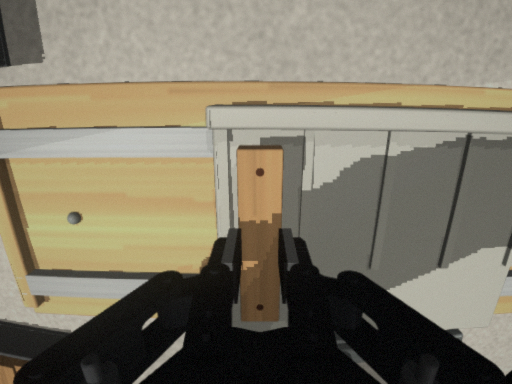

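The slat is held over the left bay, at cols 238–283, with the ribs at 228 and 308. Now I'll lower it and release.

```bash
python3 -m creep '{"translation":[[0,0,-1.5],[0,0,-2.3],[0,0,-2.3],[0,0,-2.3],[0,0,-2.3]],"delta_rot":[[0,0,0],[0,0,0],[0,0,0],[0,0,0],[0,0,0]],"hand":[1.5,1.5,1.5,1.5,1.5]}'
```

```text
clock: 14.25
position: [629.9, 116.2, 47.0]
ee_rot: [1.0, -0.014, 0.001, -0.0]
contact_force: [-0.1, 0.2, -0.2]
gripper_width: 20.1
grasp_force: 58.9
```

```bash
python3 -m creep '{"translation":[[0,0,-0.3],[0,0,-0.3],[0,0,-0.3]],"delta_rot":[[0,0,0],[0,0,0],[0,0,0]],"hand":[1.5,1.5,1.5]}'
python3 -m creep '{"translation":[[0,0,0],[0,0,0],[0,0,0],[0,0,3],[0,-5,9],[-5,-10,15],[-10,-16,21],[-10,-16,21]],"delta_rot":[[0,0,0],[0,0,0],[0,0,0],[0,0,0],[0,0,0],[0,0,0],[0,0,0],[0,0,0]],"hand":[3.4,3.4,3.4,3.4,3.4,3.4,3.4,3.4]}'
cat > car.py <<'E'
from h import *
import sys
s=read_state();C=cam("wrist"); im,d=get_image("wrist"); cv2.imwrite("pics/%s.png"%sys.argv[1],im[:,:,::-1]); print(s["clock"],s["position"],s["ee_rot"])
H,S,V=HSV(im);P=cloud(C,d);Z=P[...,2]
m=(H>5)&(H<=17)&(S>85)&(V>35)&(Z>36)&(Z<60)&(P[...,0]>560)
psi=np.radians(-1.65); c,sn=np.cos(psi),np.sin(psi); M=np.array([616,34.8])
for r in rects(C,m,46,quiet=True):
    q=np.array(r[0])-M; print("slat",np.round(r[0],1),np.round(r[1],1),"ang",round((r[2]+90)%180-90,2),"car", np.round([c*q[0]+sn*q[1],-sn*q[0]+c*q[1]],1))
pl=(Z>28)&(Z<36); print("fence");rects(C,(Z>45)&(Z<60)&(P[...,0]>670)&~m,52,300)
print("plate");rects(C,((Z>28)&(Z<40))|m,32,1000)
E
python3 car.py w4
```

```text
clock: 14.62
position: [629.8, 116.3, 43.4]
ee_rot: [1.0, -0.014, 0.0, -0.0]
contact_force: [0.5, 0.1, 3.0]
gripper_width: 20.6
grasp_force: 59.3
clock: 15.62
position: [536.7, -34.8, 243.4]
ee_rot: [1.0, -0.014, 0.0, 0.0]
contact_force: [0.5, -1.1, 0.4]
gripper_width: 33.6
grasp_force: 0.0
15.625 [536.65395069 -34.80334604 243.43454491] [ 9.99901035e-01 -1.40683394e-02  3.28650423e-05  2.88810251e-05]
slat [628.  113.4] [ 27.2 108.1] ang -1.76 car [ 9.7 78.9]
fence
[195.  25.] c [693.2  32. ] wh [226.9  14.5] long axis deg 88.37
[459.  24.] c [ 689.8 -261.2] wh [58.8 20.7] long axis deg 42.42
plate
[202. 100.] c [606.2  35.6] wh [230.6 167.3] long axis deg 88.27
```

View pics/w4.png

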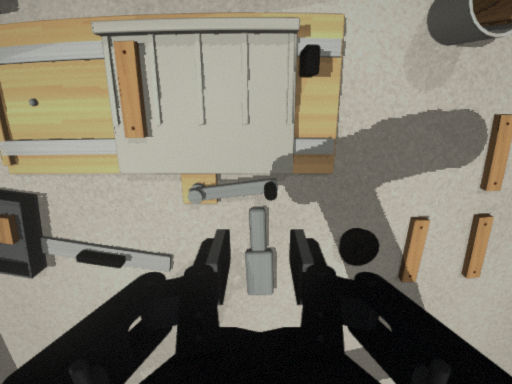

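The first slat sits in the left bay (col 128). Now the second slat, at (498,152).

```bash
python3 -m creep '{"translation":[[-0.2,-34.1,0],[-0.2,-34.1,0],[-0.2,-34.1,0],[-0.2,-34.1,-3],[-0.2,-34.1,-8],[-0.2,-34.1,-13],[-0.2,-34.1,-18],[-0.2,-34.1,-18]],"delta_rot":[[0,0,1.3],[0,0,1.3],[0,0,1.3],[0,0,1.3],[0,0,1.3],[0,0,1.3],[0,0,1.3],[0,0,1.3]],"hand":[5,5,5,5,5,5,5,5]}'
python3 -m creep '{"translation":[[0,0,0],[0,0,0]],"delta_rot":[[0,0,0],[0,0,0]],"hand":[5,5]}'
```

```text
clock: 16.68
position: [532.6, -374.1, 57.2]
ee_rot: [1.0, -0.004, -0.005, -0.002]
contact_force: [-1.1, -0.3, 0.1]
gripper_width: 49.5
grasp_force: 0.0
clock: 16.92
position: [538.0, -374.9, 65.4]
ee_rot: [1.0, -0.002, 0.002, 0.001]
contact_force: [1.0, 0.3, 0.7]
gripper_width: 49.9
grasp_force: 0.0
```

```bash
python3 -m creep '{"translation":[[-0.2,0,-3],[-0.2,0,-5.7],[-0.2,0,-5.7],[-0.2,0,-5.7],[-0.2,0,-5.7]],"delta_rot":[[0,0,0],[0,0,0],[0,0,0],[0,0,0],[0,0,0]],"hand":[5,5,5,5,5]}'
python3 -m creep '{"translation":[[0,0,0],[0,0,0],[0,0,0],[0,0,0],[0,0,5],[0,0,10],[0,0,14],[0,0,14]],"delta_rot":[[0,0,0],[0,0,0],[0,0,0],[0,0,0],[0,0,0],[0,0,0],[0,0,0],[0,0,0]],"hand":[1.5,1.5,1.5,1.5,1.5,1.5,1.5,1.5]}'
```

```text
clock: 17.55
position: [535.3, -375.1, 7.4]
ee_rot: [1.0, -0.003, 0.002, 0.001]
contact_force: [0.4, 0.4, 0.3]
gripper_width: 50.1
grasp_force: 0.0
clock: 18.55
position: [535.8, -375.6, 149.3]
ee_rot: [1.0, -0.003, 0.004, 0.002]
contact_force: [0.4, -0.0, -1.1]
gripper_width: 22.2
grasp_force: 60.1
```

```bash
python3 -m creep '{"translation":[[9.3,43.8,0],[9.3,43.8,0],[9.3,43.8,0],[9.3,43.8,0],[9.3,43.8,0],[9.3,43.8,0],[9.3,43.8,0],[9.3,43.8,-4]],"delta_rot":[[0,0,-1.4],[0,0,-1.4],[0,0,-1.4],[0,0,-1.4],[0,0,-1.4],[0,0,-1.4],[0,0,-1.4],[0,0,-1.4]],"hand":[1.5,1.5,1.5,1.5,1.5,1.5,1.5,1.5]}'
python3 -m creep '{"translation":[[0,0,-3],[0,0,-3],[0,0,-3]],"delta_rot":[[0,0,0],[0,0,0],[0,0,0]],"hand":[1.5,1.5,1.5]}'
```

```text
clock: 19.55
position: [629.4, 67.9, 106.4]
ee_rot: [1.0, -0.012, 0.003, -0.001]
contact_force: [-0.1, -1.6, -1.3]
gripper_width: 21.9
grasp_force: 60.1
clock: 19.92
position: [627.3, 63.1, 75.6]
ee_rot: [1.0, -0.015, 0.0, 0.0]
contact_force: [0.4, -0.2, 0.2]
gripper_width: 21.9
grasp_force: 60.1
```

```bash
python3 -m creep '{"translation":[[0.1,-0.1,-2],[0.1,-0.1,-3.2],[0.1,-0.1,-3.5],[0.1,-0.1,-3.5],[0.1,-0.1,-3.5]],"delta_rot":[[0,0,0],[0,0,0],[0,0,0],[0,0,0],[0,0,0]],"hand":[1.5,1.5,1.5,1.5,1.5]}'
python3 -m creep '{"translation":[[0,0,0],[0,0,0],[0,0,0],[0,0,3],[0,0,9],[-5,-4,15],[-10,-9,18],[-10,-9,18]],"delta_rot":[[0,0,0],[0,0,0],[0,0,0],[0,0,0],[0,0,0],[0,0,0],[0,0,0],[0,0,0]],"hand":[3.4,3.4,3.4,3.4,3.4,3.4,3.4,3.4]}'
python3 car.py w5
```

```text
clock: 20.55
position: [628.4, 62.5, 41.0]
ee_rot: [1.0, -0.015, 0.001, -0.0]
contact_force: [-0.1, 0.1, -0.1]
gripper_width: 21.6
grasp_force: 60.1
clock: 21.55
position: [526.6, -28.8, 222.2]
ee_rot: [1.0, -0.015, 0.001, -0.0]
contact_force: [-0.2, 0.1, 0.3]
gripper_width: 34.2
grasp_force: 0.0
21.55 [526.55177545 -28.83029184 222.23629479] [ 9.99883332e-01 -1.52232124e-02  1.22371034e-03 -2.81802481e-04]
slat [628.1 113.3] [ 27.7 108.1] ang -1.9 car [ 9.8 78.8]
slat [628.4  60.5] [ 25.7 108.4] ang -1.74 car [11.7 26. ]
fence
[196.   9.] c [692.6  32. ] wh [227.7  14.1] long axis deg 88.24
plate
[236. 188.] c [498.4   4.1] wh [ 21.2 121.2] long axis deg 97.98
[203.  91.] c [606.9  35.2] wh [229.9 168.1] long axis deg 88.51
```

```bash
python3 -m creep '{"translation":[[-14.2,-24.4,0],[-14.2,-24.4,0],[-14.2,-24.4,0],[-14.2,-24.4,-3],[-14.2,-24.4,-8],[-14.2,-24.4,-14],[-14.2,-24.4,-16],[-14.2,-24.4,-16]],"delta_rot":[[0,0,-0.9],[0,0,-0.9],[0,0,-0.9],[0,0,-0.9],[0,0,-0.9],[0,0,-0.9],[0,0,-0.9],[0,0,-0.9]],"hand":[5,5,5,5,5,5,5,5]}'
python3 slats.py w6
```

```text
clock: 22.6
position: [384.6, -271.4, 58.5]
ee_rot: [1.0, -0.023, -0.002, -0.001]
contact_force: [-0.2, 0.5, 0.4]
gripper_width: 50.1
grasp_force: 0.0
22.6 [ 384.56637397 -271.39592997   58.49275567] [ 9.99730750e-01 -2.30709858e-02 -2.40512125e-03 -6.10995985e-04]
slat [ 383.9 -272.1] [ 23.3 108.6] -2.82
slat [ 384.4 -376.4] [ 25.6 108.7] 1.45
```

```bash
python3 -m creep '{"translation":[[0,0,-3],[0,0,-5.1],[0,0,-5.1],[0,0,-5.1],[0,0,-5.1]],"delta_rot":[[0,0,0],[0,0,0],[0,0,0],[0,0,0],[0,0,0]],"hand":[5,5,5,5,5]}'
python3 -m creep '{"translation":[[0,0,0],[0,0,0],[0,0,0],[0,0,0],[0,0,5],[0,0,10],[0,0,14],[0,0,14]],"delta_rot":[[0,0,0],[0,0,0],[0,0,0],[0,0,0],[0,0,0],[0,0,0],[0,0,0],[0,0,0]],"hand":[1.5,1.5,1.5,1.5,1.5,1.5,1.5,1.5]}'
```

```text
clock: 23.28
position: [387.0, -271.9, 10.6]
ee_rot: [1.0, -0.023, 0.002, 0.0]
contact_force: [-0.3, 0.4, -0.2]
gripper_width: 49.7
grasp_force: 0.0
clock: 24.28
position: [387.9, -272.4, 152.7]
ee_rot: [1.0, -0.023, 0.004, 0.001]
contact_force: [-0.4, -0.9, -0.4]
gripper_width: 21.2
grasp_force: 59.1
```

```bash
python3 -m creep '{"translation":[[24.2,28.1,0],[24.2,28.1,0],[24.2,28.1,0],[24.2,28.1,0],[24.2,28.1,0],[24.2,28.1,-3],[24.2,28.1,-8],[24.2,28.1,-8]],"delta_rot":[[0,0,0.9],[0,0,0.9],[0,0,0.9],[0,0,0.9],[0,0,0.9],[0,0,0.9],[0,0,0.9],[0,0,0.9]],"hand":[1.5,1.5,1.5,1.5,1.5,1.5,1.5,1.5]}'
python3 -m creep '{"translation":[[0,0,-1],[0,0,-1]],"delta_rot":[[0,0,0],[0,0,0]],"hand":[1.5,1.5]}'
```

```text
clock: 25.28
position: [623.7, 9.1, 63.3]
ee_rot: [1.0, -0.015, -0.007, 0.001]
contact_force: [-0.3, -0.2, 0.2]
gripper_width: 21.0
grasp_force: 59.1
clock: 25.52
position: [628.1, 8.8, 60.3]
ee_rot: [1.0, -0.015, 0.001, -0.0]
contact_force: [-0.4, 0.6, -0.3]
gripper_width: 21.4
grasp_force: 59.1
```

```bash
python3 -m creep '{"translation":[[0.2,0,-1],[0.2,0,-1.7],[0.2,0,-1.7],[0.2,0,-1.7],[0.2,0,-1.7]],"delta_rot":[[0,0,0],[0,0,0],[0,0,0],[0,0,0],[0,0,0]],"hand":[1.5,1.5,1.5,1.5,1.5]}'
python3 -m creep '{"translation":[[0,0,0],[0,0,0],[0,0,0],[0,0,3],[0,0,9],[-5,-4,15],[-10,-9,18],[-10,-9,18]],"delta_rot":[[0,0,0],[0,0,0],[0,0,0],[0,0,0],[0,0,0],[0,0,0],[0,0,0],[0,0,0]],"hand":[3.4,3.4,3.4,3.4,3.4,3.4,3.4,3.4]}'
python3 car.py w7
```

```text
clock: 26.15
position: [629.9, 9.3, 42.2]
ee_rot: [1.0, -0.015, 0.0, -0.0]
contact_force: [-0.0, -0.6, -0.4]
gripper_width: 21.4
grasp_force: 59.1
clock: 27.15
position: [528.6, -81.8, 224.3]
ee_rot: [1.0, -0.015, 0.001, -0.0]
contact_force: [0.3, 0.3, 0.1]
gripper_width: 33.6
grasp_force: 0.0
27.15 [528.56747543 -81.8107927  224.25712476] [ 9.99882292e-01 -1.52883798e-02  1.28003958e-03 -1.68583315e-04]
slat [627.8 112.6] [ 28.6 108.3] ang -1.79 car [ 9.5 78.1]
slat [625.3   7.6] [ 25.6 107.7] ang -1.61 car [ 10.1 -26.9]
slat [628.5  59.4] [ 27.1 107.7] ang -1.63 car [11.8 25. ]
fence
[147.  15.] c [693.   31.6] wh [227.4  13.6] long axis deg 88.23
plate
[160.  95.] c [606.6  35.7] wh [230.6 168.9] long axis deg 88.62
```

Last slat, at (384.4,-376.4).

```bash
python3 -m creep '{"translation":[[-14.4,-29.5,0],[-14.4,-29.5,0],[-14.4,-29.5,0],[-14.4,-29.5,-3],[-14.4,-29.5,-8],[-14.4,-29.5,-14],[-14.4,-29.5,-16.5],[-14.4,-29.5,-16.5]],"delta_rot":[[0,0,3.2],[0,0,3.2],[0,0,3.2],[0,0,3.2],[0,0,3.2],[0,0,3.2],[0,0,3.2],[0,0,3.2]],"hand":[5,5,5,5,5,5,5,5]}'
python3 slats.py w8
python3 -m creep '{"translation":[[0,0,-3],[0,0,-4.5],[0,0,-4.5],[0,0,-4.5]],"delta_rot":[[0,0,0],[0,0,0],[0,0,0],[0,0,0]],"hand":[5,5,5,5]}'
```

```text
clock: 28.2
position: [382.7, -374.6, 53.4]
ee_rot: [1.0, 0.012, -0.004, -0.003]
contact_force: [0.1, -0.3, 0.3]
gripper_width: 49.4
grasp_force: 0.0
28.2 [ 382.72256421 -374.58064727   53.43500346] [ 0.99991677  0.01185615 -0.00439333 -0.0025666 ]
slat [ 384.6 -379. ] [ 23.2 108.6] 1.63
clock: 28.75
position: [387.1, -376.1, 13.7]
ee_rot: [1.0, 0.013, 0.001, 0.001]
contact_force: [-0.6, 0.4, -0.2]
gripper_width: 50.3
grasp_force: 0.0
```

```bash
python3 -m creep '{"translation":[[-0.3,-0.1,-0.6],[-0.3,-0.1,-0.6],[-0.3,-0.1,-0.6]],"delta_rot":[[0,0,0],[0,0,0],[0,0,0]],"hand":[5,5,5]}'
python3 -m creep '{"translation":[[0,0,0],[0,0,0],[0,0,0],[0,0,0],[0,0,5],[0,0,10],[0,0,14],[0,0,14]],"delta_rot":[[0,0,0],[0,0,0],[0,0,0],[0,0,0],[0,0,0],[0,0,0],[0,0,0],[0,0,0]],"hand":[1.5,1.5,1.5,1.5,1.5,1.5,1.5,1.5]}'
```

```text
clock: 29.12
position: [382.9, -376.8, 6.3]
ee_rot: [1.0, 0.013, 0.0, 0.0]
contact_force: [-0.6, -0.7, -0.3]
gripper_width: 50.3
grasp_force: 0.0
clock: 30.12
position: [384.7, -377.7, 149.5]
ee_rot: [1.0, 0.013, 0.003, 0.002]
contact_force: [-0.1, -0.5, -1.1]
gripper_width: 21.9
grasp_force: 59.2
```

```bash
python3 -m creep '{"translation":[[24,33.2,0],[24,33.2,0],[24,33.2,0],[24,33.2,0],[24,33.2,0],[24,33.2,0],[24,33.2,0],[24,33.2,-4]],"delta_rot":[[0,0,-3.2],[0,0,-3.2],[0,0,-3.2],[0,0,-3.2],[0,0,-3.2],[0,0,-3.2],[0,0,-3.2],[0,0,-3.2]],"hand":[1.5,1.5,1.5,1.5,1.5,1.5,1.5,1.5]}'
python3 -m creep '{"translation":[[0,0,-3.5],[0,0,-3.5],[0,0,-3.5]],"delta_rot":[[0,0,0],[0,0,0],[0,0,0]],"hand":[1.5,1.5,1.5]}'
```

```text
clock: 31.12
position: [626.2, -41.8, 106.8]
ee_rot: [1.0, -0.013, 0.003, -0.0]
contact_force: [-0.7, -0.2, -0.8]
gripper_width: 22.0
grasp_force: 59.2
clock: 31.5
position: [623.4, -44.8, 71.6]
ee_rot: [1.0, -0.015, 0.0, 0.0]
contact_force: [1.0, -1.1, -0.1]
gripper_width: 21.6
grasp_force: 59.2
```

```bash
python3 -m creep '{"translation":[[0.1,-0.1,-2],[0.1,-0.1,-3.1],[0.1,-0.1,-3.1],[0.1,-0.1,-3.1],[0.1,-0.1,-3.1]],"delta_rot":[[0,0,0],[0,0,0],[0,0,0],[0,0,0],[0,0,0]],"hand":[1.5,1.5,1.5,1.5,1.5]}'
python3 -m creep '{"translation":[[0,0,0],[0,0,0],[0,0,0],[0,0,3],[0,0,9],[-5,4,15],[-9,8,18],[-9,8,18]],"delta_rot":[[0,0,0],[0,0,0],[0,0,0],[0,0,0],[0,0,0],[0,0,0],[0,0,0],[0,0,0]],"hand":[3.4,3.4,3.4,3.4,3.4,3.4,3.4,3.4]}'
python3 car.py w9
python3 - <<'E'
from h import *
C=cam("wrist");im,d=get_image("wrist");P=cloud(C,d);Z=P[...,2];H,S,V=HSV(im)
print("straightedge");rects(C,(Z>3)&(Z<18)&(P[...,0]<460)&(P[...,1]>70)&(P[...,1]<320)&(V>50),8,200)
print("rib");rects(C,(Z>16)&(Z<36)&(V<50)&(P[...,0]<460)&(P[...,1]>100)&(P[...,1]<300),28,40)
E
```

```text
clock: 32.12
position: [624.4, -45.6, 41.0]
ee_rot: [1.0, -0.015, 0.001, -0.0]
contact_force: [0.6, 0.7, -0.4]
gripper_width: 21.8
grasp_force: 59.2
clock: 33.12
position: [533.0, 35.7, 223.0]
ee_rot: [1.0, -0.014, 0.002, -0.001]
contact_force: [0.6, 0.6, 0.8]
gripper_width: 33.6
grasp_force: 0.0
33.125 [533.00028572  35.65747883 222.98937947] [ 9.99896564e-01 -1.42206191e-02  2.01000750e-03 -7.71104014e-04]
slat [628.1 114.7] [ 25.1 106.9] ang -1.62 car [ 9.8 80.2]
slat [624. -44.] [ 25.4 107.8] ang -2.02 car [ 10.2 -78.5]
slat [625.5   9.8] [ 23.8 107.9] ang -1.73 car [ 10.2 -24.7]
slat [629.   62.1] [ 23.7 107.6] ang -1.47 car [12.2 27.6]
fence
[259.  14.] c [693.   32.6] wh [227.6  13.5] long axis deg 88.33
plate
[258.  95.] c [606.6  35.2] wh [229.8 167.1] long axis deg 88.35
straightedge
[134. 256.] c [392.3 228.3] wh [180.5  30.3] long axis deg 80.34
rib
[139. 265.] c [392.6 211.9] wh [69.2 17.2] long axis deg 80.1
```

View pics/w9.png

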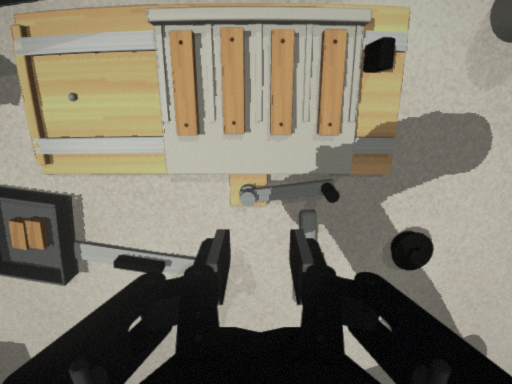

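All four slats are in their bays (cols 184, 232, 282, 332) and both offcuts are in the tray (18–36,235). Next is the straightedge.

```bash
python3 - <<'E'
from h import *
w=np.load("w1.npz",allow_pickle=True);C=tuple(w["C"]);im=w["im"];P=cloud(C,w["d"]);Z=P[...,2];H,S,V=HSV(im)
b=(P[...,0]<460)&(P[...,1]>70)&(P[...,1]<320)
rects(C,(Z>3)&(Z<36)&b,8,200);rects(C,(Z>16)&(Z<36)&(V<50)&b,28,40)
E
python3 -m creep '{"translation":[[0,0,0],[-14.1,17.5,0],[-14.1,17.5,0],[-14.1,17.5,0],[-14.1,17.5,-4],[-14.1,17.5,-8],[-14.1,17.5,-8],[-14.1,17.5,-8]],"delta_rot":[[0,0,10],[0,0,20],[0,0,31],[0,0,41],[0,0,52],[0,0,62],[0,0,73],[0,0,82]],"hand":[4,4,4,4,4,4,4,4]}'
python3 -m creep '{"translation":[[0,0,0],[0,0,0]],"delta_rot":[[0,0,0],[0,0,0]],"hand":[4,4]}'
python3 - <<'E'
from h import *
s=read_state();print(s["position"],R.from_quat(s["ee_rot"]).as_matrix()[:,0].round(3),s["joints"].round(2))
C=cam("wrist");im,d=get_image("wrist");cv2.imwrite("pics/w10.png",im[:,:,::-1]);P=cloud(C,d);Z=P[...,2];H,S,V=HSV(im)
b=(P[...,0]<460)&(P[...,0]>330)&(P[...,1]>70)&(P[...,1]<310)
rects(C,(Z>3)&(Z<18)&b&(V>50),8,200);rects(C,(Z>16)&(Z<36)&(V<50)&b,28,40)
E
```

```text
[140. 226.] c [405.4 222.8] wh [231.3  69.3] long axis deg 77.91
[153. 235.] c [391.5 211.7] wh [70.6 15. ] long axis deg 79.96
[ 89. 211.] c [433.7 314.4] wh [ 9.8 60.6] long axis deg 171.08
clock: 34.22
position: [393.0, 208.9, 138.8]
ee_rot: [0.763, 0.647, -0.001, 0.0]
contact_force: [0.2, -0.3, 0.7]
gripper_width: 40.0
grasp_force: 0.0
clock: 34.48
position: [393.1, 209.1, 139.8]
ee_rot: [0.765, 0.644, -0.0, 0.0]
contact_force: [-0.2, 1.2, 0.8]
gripper_width: 39.7
grasp_force: 0.0
[393.11817756 209.10129628 139.82545524] [ 0.172  0.985 -0.001] [ 0.86  0.18 -0.55 -0.   -0.85  2.11]
[254. 166.] c [386.6 213.2] wh [200.7  27.9] long axis deg 80.02
[253. 176.] c [387.5 218. ] wh [69.1 10.7] long axis deg 80.07
```

View pics/w10.png

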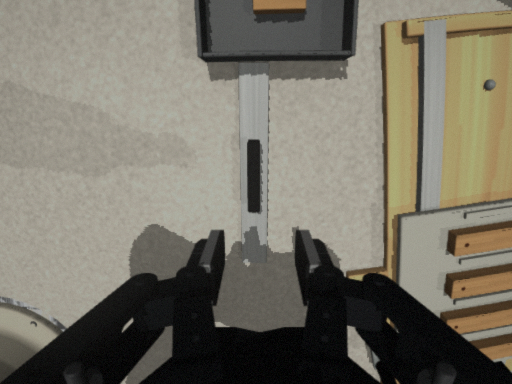

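The rib is at (254,176), in line with the tool, so I'll grasp it.

```bash
python3 -m creep '{"translation":[[-0.6,0.9,-5],[-0.6,0.9,-10],[-0.6,0.9,-12.7],[-0.6,0.9,-12.7],[-0.6,0.9,-12.7],[-0.6,0.9,-12.7]],"delta_rot":[[0,0,0],[0,0,0],[0,0,0],[0,0,0],[0,0,0],[0,0,0]],"hand":[4,4,4,4,4,4]}'
python3 -m creep '{"translation":[[0,0,0],[0,0,0],[0,0,0],[0,0,0],[0,0,0],[0,0,4],[0,0,9],[0,0,9]],"delta_rot":[[0,0,0],[0,0,0],[0,0,0],[0,0,0],[0,0,0],[0,0,0],[0,0,0],[0,0,0]],"hand":[0.5,0.5,0.5,0.5,0.5,0.5,0.5,0.5]}'
```

```text
clock: 35.28
position: [387.7, 219.2, 14.5]
ee_rot: [0.765, 0.645, 0.002, -0.0]
contact_force: [-0.5, 0.3, 0.2]
gripper_width: 39.7
grasp_force: 0.0
clock: 36.28
position: [388.7, 220.3, 106.8]
ee_rot: [0.764, 0.645, 0.005, -0.001]
contact_force: [-1.2, -0.5, -2.5]
gripper_width: 9.9
grasp_force: 59.9
```

```bash
python3 -m creep '{"translation":[[0,0,3],[5,-6,3],[10,-12,3],[16.1,-18.2,3],[16.1,-18.2,3],[16.1,-18.2,3],[16.1,-18.2,3]],"delta_rot":[[0,0,0],[0,0,2],[0,0,5],[0,0,8.2],[0,0,8.2],[0,0,8.2],[0,0,8.2]],"hand":[0.5,0.5,0.5,0.5,0.5,0.5,0.5]}'
cat > se.py <<'E'
from h import *
import sys
s=read_state();print(s["clock"],s["position"],"toolx ang",np.degrees(np.arctan2(*R.from_quat(s["ee_rot"]).as_matrix()[:2,0][::-1])).round(2),"tilt",np.round(np.degrees(R.from_quat(s["ee_rot"]).as_matrix()[:2,2]),2))
C=cam("wrist");im,d=get_image("wrist");cv2.imwrite("pics/%s.png"%sys.argv[1],im[:,:,::-1]);P=cloud(C,d);Z=P[...,2];H,S,V=HSV(im)
np.savez(sys.argv[1]+".npz",P=P,im=im)
zt=float(sys.argv[2])
b=(abs(P[...,0]-s["position"][0])<40)
print("blade");rects(C,(abs(Z-zt)<9)&b&(V>50)&(S<60)&(P[...,1]>45),zt,200)
print("slats");rects(C,(H>5)&(H<=17)&(S>85)&(V>30)&(Z>36)&(Z<60)&(P[...,0]>560),46)
print("fence");rects(C,(Z>47)&(Z<60)&(P[...,0]>670)&(S<60),52,300)
E
python3 se.py w11 112
```

```text
clock: 37.15
position: [546.7, 35.8, 131.6]
ee_rot: [0.717, 0.697, -0.001, -0.001]
contact_force: [-1.1, 0.6, -1.8]
gripper_width: 10.4
grasp_force: 59.8
37.15 [546.66378564  35.84327887 131.58466873] toolx ang 88.4 tilt [-0.19 -0.03]
blade
slats
[352. 266.] c [629.2 -41.2] wh [29.1 97. ] long axis deg 178.39
[348. 217.] c [624.4  12.5] wh [ 26.2 109.4] long axis deg 178.25
[357. 160.] c [627.6  63.8] wh [ 24.3 109.7] long axis deg 178.2
[360.  93.] c [626.8 116.4] wh [ 23.1 109.2] long axis deg 178.33
fence
[434. 176.] c [691.5  33.7] wh [225.7  15.3] long axis deg 88.28
```

View pics/w11.png

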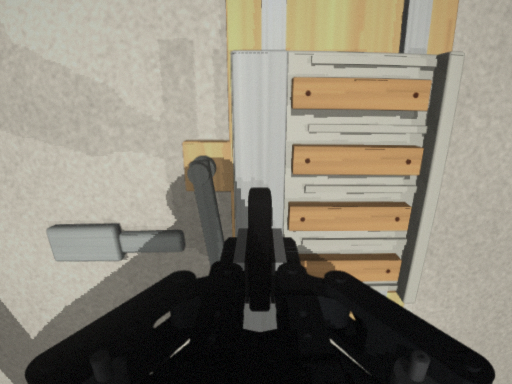

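The blade is held parallel over the near strip (cols 233–288), short of the slat ends at col 290. I'll lower it.

```bash
python3 -m creep '{"translation":[[0,0,-3],[0,0,-6],[0,0,-8],[0,0,-8],[0,0,-8],[0,0,-8]],"delta_rot":[[0,0,0],[0,0,0],[0,0,0],[0,0,0],[0,0,0],[0,0,0]],"hand":[0.5,0.5,0.5,0.5,0.5,0.5]}'
```

```text
clock: 37.95
position: [548.5, 36.9, 54.4]
ee_rot: [0.716, 0.698, 0.001, 0.001]
contact_force: [-0.6, -0.2, -2.0]
gripper_width: 10.1
grasp_force: 59.8
```

```bash
python3 -m creep '{"translation":[[0,0,-0.6],[0,0,-0.6],[0,0,-0.6],[0,0,-0.6]],"delta_rot":[[0,0,0],[0,0,0],[0,0,0],[0,0,0]],"hand":[0.5,0.5,0.5,0.5]}'
python3 -m creep '{"translation":[[0,0,-0.1],[0,0,-0.1],[0,0,-0.1]],"delta_rot":[[0,0,0],[0,0,0],[0,0,0]],"hand":[0.5,0.5,0.5]}'
```

```text
clock: 38.45
position: [548.0, 36.3, 47.2]
ee_rot: [0.716, 0.698, 0.0, 0.0]
contact_force: [0.5, 0.1, -1.8]
gripper_width: 10.2
grasp_force: 59.8
clock: 38.83
position: [548.1, 36.4, 46.3]
ee_rot: [0.716, 0.698, 0.0, 0.0]
contact_force: [-0.1, -0.7, -1.4]
gripper_width: 10.4
grasp_force: 59.9
```

```bash
for i in 1 2; do python3 -m creep '{"translation":[[0,0,-0.1],[0,0,-0.1],[0,0,-0.1]],"delta_rot":[[0,0,0],[0,0,0],[0,0,0]],"hand":[0.5,0.5,0.5]}' | grep -E "pos|contact"; done
```

```text
position: [548.0, 36.3, 46.2]
contact_force: [-2.1, 0.1, 4.8]
position: [548.0, 36.3, 46.1]
contact_force: [-3.8, 0.2, 10.5]
```

```bash
python3 -m creep '{"translation":[[0,0,0.15],[0.4,0,0.15],[0.8,0,0.15],[1.1,0,0.15],[1.1,0,0.15]],"delta_rot":[[0,0,0],[0,0,0],[0,0,0],[0,0,0],[0,0,0]],"hand":[0.5,0.5,0.5,0.5,0.5]}' | grep -E "pos|contact"
for i in 1 2 3; do python3 -m creep '{"translation":[[0.1,0,0],[0.1,0,0]],"delta_rot":[[0,0,0],[0,0,0]],"hand":[0.5,0.5]}' | grep -E "pos|contact"; done
```

```text
position: [558.7, 36.1, 46.2]
contact_force: [-4.3, -0.7, 6.5]
position: [559.1, 36.1, 46.2]
contact_force: [-3.8, -0.3, 6.5]
position: [560.0, 36.0, 46.2]
contact_force: [-5.1, -0.1, 7.4]
position: [560.9, 36.0, 46.2]
contact_force: [-4.4, 0.1, 7.2]
```

```bash
for i in 1 2 3; do python3 -m creep '{"translation":[[0.1,0,0],[0.1,0,0]],"delta_rot":[[0,0,0],[0,0,0]],"hand":[0.5,0.5]}' | grep -E "pos|contact"; done; python3 se.py w12 40
```

```text
position: [561.9, 36.0, 46.2]
contact_force: [-5.8, 0.0, 7.7]
position: [562.9, 35.9, 46.2]
contact_force: [-4.9, 0.7, 7.5]
position: [563.9, 35.9, 46.2]
contact_force: [-4.1, 0.2, 8.4]
41.7 [563.88368652  35.92294533  46.23465385] toolx ang 88.48 tilt [-0.15 -0.06]
blade
[317. 145.] c [594.6  91. ] wh [ 7.4 16.1] long axis deg 178.7
[259. 141.] c [564.7  91.6] wh [92.  30.5] long axis deg 88.88
[321.  39.] c [595.2 142. ] wh [ 7.6 14.9] long axis deg 179.25
slats
[382. 268.] c [634.5  13.9] wh [28.1 99.1] long axis deg 178.49
[382. 193.] c [631.1  64.7] wh [ 25.6 108.6] long axis deg 178.23
[394.  93.] c [632.5 116.3] wh [ 23.6 108.6] long axis deg 178.48
fence
[488. 214.] c [690.5  39.6] wh [158.5  15.6] long axis deg 88.37
```

View pics/w12.png

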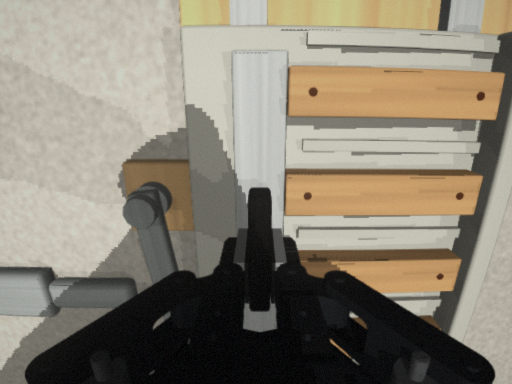

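The blade's right edge (col 287) is touching the slat ends, and the slats are nearly at the fence. I'll keep pushing until the force rises.

```bash
for i in 1 2 3 4 5; do python3 -m creep '{"translation":[[0.05,0,0],[0.05,0,0]],"delta_rot":[[0,0,0],[0,0,0]],"hand":[0.5,0.5]}' | grep -E "pos|contact"; done
```

```text
position: [564.3, 35.9, 46.2]
contact_force: [-4.3, -0.1, 8.2]
position: [564.8, 35.9, 46.2]
contact_force: [-5.9, -0.6, 7.4]
position: [565.2, 35.9, 46.2]
contact_force: [-5.3, 1.4, 7.6]
position: [565.2, 35.9, 46.2]
contact_force: [-6.2, 0.2, 9.2]
position: [565.2, 35.9, 46.2]
contact_force: [-7.9, 1.4, 11.1]
```

```bash
for i in 1 2 3 4; do python3 -m creep '{"translation":[[0.07,0,0.01],[0.07,0,0.01]],"delta_rot":[[0,0,0],[0,0,0]],"hand":[0.5,0.5]}' | grep -E "pos|contact"; done; python3 se.py w13 40
```

```text
position: [565.4, 35.9, 46.3]
contact_force: [-8.9, 2.5, 10.9]
position: [565.4, 35.8, 46.2]
contact_force: [-9.3, 1.7, 12.5]
position: [565.5, 35.6, 46.3]
contact_force: [-11.3, 2.3, 12.7]
position: [565.5, 35.5, 46.3]
contact_force: [-10.9, 2.1, 12.9]
44.0 [565.50462724  35.46272462  46.29865747] toolx ang 88.42 tilt [-0.6  -0.13]
blade
[315. 145.] c [594.9  89.9] wh [ 7.  18.7] long axis deg 176.15
[260. 140.] c [566.1  91.8] wh [92.2 30. ] long axis deg 88.86
[319.  38.] c [595.6 141.9] wh [ 6.7 17.2] long axis deg 179.17
slats
[383. 268.] c [636.   13.9] wh [28.4 99.2] long axis deg 177.72
[381. 193.] c [632.7  64.3] wh [ 25.6 108.6] long axis deg 178.27
[395.  93.] c [634.3 115.7] wh [ 23.6 108.6] long axis deg 178.5
fence
[487. 211.] c [690.7  41.1] wh [160.7  15.6] long axis deg 88.71
```

```bash
python3 -m creep '{"translation":[[-0.2,0,0.1],[-0.25,0,0.2],[-0.25,0,0.2]],"delta_rot":[[0,0,0],[0,0,0],[0,0,0]],"hand":[0.5,0.5,0.5]}' | grep -E "pos|contact"
python3 -m creep '{"translation":[[0,0,0],[0,0,0],[0,0,0],[0,0,0]],"delta_rot":[[0,0,0],[0,0,0],[0,0,0],[0,0,0]],"hand":[3,3,3,3]}'
python3 se.py w14 40
```

```text
position: [565.5, 35.8, 46.7]
contact_force: [-5.7, 0.8, -2.6]
clock: 44.92
position: [568.3, 36.5, 48.4]
ee_rot: [0.716, 0.698, 0.001, 0.0]
contact_force: [0.2, 0.3, 0.1]
gripper_width: 30.1
grasp_force: 0.0
44.925 [568.31746014  36.4832159   48.38405077] toolx ang 88.49 tilt [0.07 0.02]
blade
[311. 146.] c [596.7  90.7] wh [20.4  7.9] long axis deg 0.29
[254. 141.] c [566.2  92.2] wh [93.6 30. ] long axis deg 89.41
[315.  41.] c [596.8 141.7] wh [20.1  6.9] long axis deg 2.03
slats
[349. 343.] c [623.9 -43.2] wh [11.5 33.4] long axis deg 124.5
[285. 324.] c [582.7 -24.3] wh [14.6  5.2] long axis deg 5.37
[282. 274.] c [580.9  15. ] wh [ 8. 28.] long axis deg 90.68
[389. 267.] c [643.5  13.5] wh [28.7 84.4] long axis deg 177.75
[374. 193.] c [632.7  64.5] wh [ 25.5 108.7] long axis deg 177.79
[386.  95.] c [634.3 116. ] wh [ 23.5 108.6] long axis deg 178.38
fence
[485. 183.] c [691.1  55.7] wh [179.8  15.7] long axis deg 88.36
```

```bash
python3 -m creep '{"translation":[[0,0,2],[0,0,6],[0,0,12],[0,-5,18],[0,-9,22],[0,-9,22],[0,-9,22]],"delta_rot":[[0,0,0],[0,0,0],[0,0,0],[0,0,0],[0,0,0],[0,0,0],[0,0,0]],"hand":[3,3,3,3,3,3,3]}'
python3 se.py w15 40
```

```text
clock: 45.85
position: [567.5, -53.9, 268.0]
ee_rot: [0.717, 0.697, 0.0, -0.0]
contact_force: [-0.6, 1.2, -0.3]
gripper_width: 30.0
grasp_force: 0.0
45.85 [567.45205047 -53.86703255 267.96446988] toolx ang 88.4 tilt [0.02 0.04]
blade
[256.  43.] c [568.   90.8] wh [90.8 37.1] long axis deg 88.36
slats
[308. 152.] c [630.7 -44. ] wh [ 23.9 108.8] long axis deg 177.8
[310. 109.] c [632.    9.5] wh [ 23.4 108.8] long axis deg 178.82
[310.  65.] c [633.9  61.4] wh [ 24.2 108.3] long axis deg 179.06
[313.  17.] c [635.3 114.1] wh [ 25.5 108.9] long axis deg 178.52
fence
[361.  89.] c [692.6  25.7] wh [211.6  14.5] long axis deg 88.31
```

View pics/w15.png

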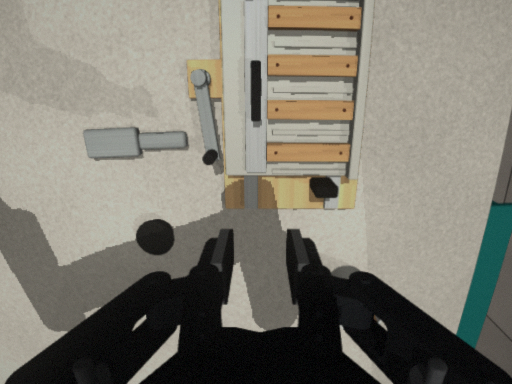

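All four slats and the straightedge are flush, in line with the fence at cols 268–360. The tab is at (323,187) and the knob at (210,157). Now the tab.

```bash
python3 -m creep '{"translation":[[4,-4,0],[8.4,-7.6,0],[8.4,-7.6,-6],[8.4,-7.6,-12],[8.4,-7.6,-18],[8.4,-7.6,-21.5],[8.4,-7.6,-21.8],[8.4,-7.6,-21.8]],"delta_rot":[[0,0,0],[0,0,0],[0,0,0],[0,0,0],[0,0,0],[0,0,0],[0,0,0],[0,0,0]],"hand":[0,0,0,0,0,0,0,0]}'
python3 - <<'E'
from h import *
s=read_state();C=cam("wrist");im,d=get_image("wrist");cv2.imwrite("pics/w16.png",im[:,:,::-1]);P=cloud(C,d)
C=cam("top");it,dt=get_image("top");Pt=cloud(C,dt);H,S,V=HSV(it)
rects(C,(H>16)&(H<32)&(S>60)&(Pt[...,2]<22)&(Pt[...,1]<350)&(Pt[...,1]>-160)&(Pt[...,0]>480)&(Pt[...,0]<740),12,200)
E
```

```text
clock: 46.9
position: [652.3, -129.1, 50.4]
ee_rot: [0.716, 0.698, -0.0, 0.0]
contact_force: [-0.6, 0.2, 0.8]
gripper_width: -0.1
grasp_force: 0.0
[183. 211.] c [545.2 231.3] wh [195.1  40.9] long axis deg 87.61
[285. 189.] c [ 614.8 -113.4] wh [54.9 97.2] long axis deg 178.17
[181. 186.] c [628.1 240.6] wh [174.8 100.3] long axis deg 88.67
[185. 162.] c [709.6 228.9] wh [193.1  21.1] long axis deg 88.71
```

View pics/w16.png

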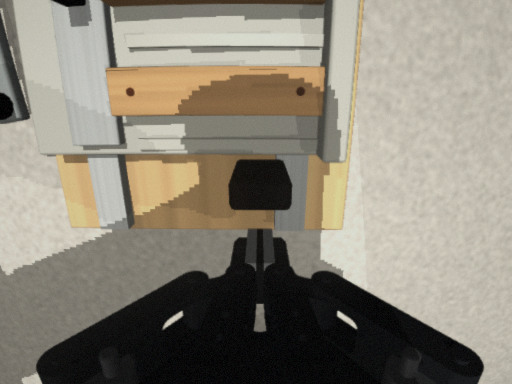

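The fingers are directly behind the tab (260,185), so I'll push in +y gently.

```bash
python3 -m creep '{"translation":[[0,0.5,0],[0,1,0],[0,1.4,0],[0.1,1.8,0],[0.1,2.2,0],[0.1,2.7,0],[0.1,3.3,0],[0.1,3.9,0]],"delta_rot":[[0,0,0],[0,0,0],[0,0,0],[0,0,0],[0,0,0],[0,0,0],[0,0,0],[0,0,0]],"hand":[0,0,0,0,0,0,0,0]}'
python3 -m creep '{"translation":[[0,0.6,0],[0,1.2,0],[0.1,1.8,0],[0.1,2.4,0],[0.1,3,0],[0.1,3.6,0],[0.1,4.2,0],[0.1,4.8,0]],"delta_rot":[[0,0,0],[0,0,0],[0,0,0],[0,0,0],[0,0,0],[0,0,0],[0,0,0],[0,0,0]],"hand":[0,0,0,0,0,0,0,0]}'
python3 - <<'E'
from h import *
im,d=get_image("top");cv2.imwrite("pics/t2.png",cv2.resize(im[100:300,120:340,::-1],None,fx=3,fy=3,interpolation=cv2.INTER_CUBIC))
E
```

```text
clock: 48.0
position: [653.2, -90.3, 50.3]
ee_rot: [0.716, 0.698, 0.0, 0.0]
contact_force: [1.3, -2.1, 1.1]
gripper_width: -0.1
grasp_force: 0.9
clock: 49.0
position: [653.9, -42.2, 50.0]
ee_rot: [0.716, 0.698, 0.0, 0.0]
contact_force: [1.9, -2.2, -0.4]
gripper_width: -0.3
grasp_force: 0.9
```

View pics/t2.png

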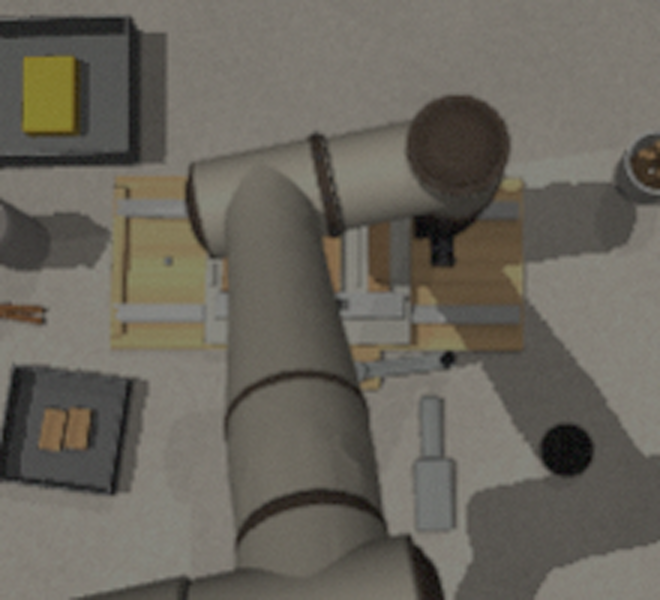

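The carrier has moved, with its rear edge now at crop col 412. The hinge is at about col 365, so roughly 60 mm remain.

```bash
python3 -m creep '{"translation":[[0,0.6,0],[0,1.2,0],[0.1,1.8,0],[0.1,2.4,0],[0.1,3,0],[0.1,3.5,0],[0.1,4,0],[0.1,4,0]],"delta_rot":[[0,0,0],[0,0,0],[0,0,0],[0,0,0],[0,0,0],[0,0,0],[0,0,0],[0,0,0]],"hand":[0,0,0,0,0,0,0,0]}' | grep -E "pos|cont"
for i in 1 2 3 4 5 6; do python3 -m creep '{"translation":[[0,0.1,0],[0,0.2,0]],"delta_rot":[[0,0,0],[0,0,0]],"hand":[0,0]}' | grep -E "pos|cont"; done
```

```text
position: [655.0, -1.8, 50.1]
contact_force: [0.9, -1.4, 0.7]
position: [655.0, -0.8, 50.2]
contact_force: [1.0, -1.3, -0.6]
position: [655.0, 1.2, 50.2]
contact_force: [0.8, -2.2, -0.1]
position: [654.9, 3.4, 50.2]
contact_force: [0.7, -1.1, 1.4]
position: [654.8, 5.4, 50.2]
contact_force: [0.5, -1.6, 0.5]
position: [654.7, 7.4, 50.1]
contact_force: [0.9, -0.9, 0.6]
position: [654.7, 9.4, 50.1]
contact_force: [0.5, -2.1, 0.3]
```

```bash
for i in 1 2 3 4 5 6 7; do python3 -m creep '{"translation":[[0,0.05,0],[0,0.1,0]],"delta_rot":[[0,0,0],[0,0,0]],"hand":[0,0]}' | grep -E "pos|cont"; done
```

```text
position: [654.7, 10.4, 50.1]
contact_force: [1.0, -1.1, 0.8]
position: [654.7, 11.4, 50.1]
contact_force: [1.0, -0.9, 1.3]
position: [654.7, 12.4, 50.1]
contact_force: [0.6, -1.6, 0.2]
position: [654.7, 13.4, 50.1]
contact_force: [1.2, -2.0, 0.8]
position: [654.7, 14.4, 50.1]
contact_force: [0.6, -1.3, 0.7]
position: [654.7, 15.2, 50.1]
contact_force: [1.0, -3.3, 0.6]
position: [654.7, 15.5, 50.1]
contact_force: [1.7, -6.6, 0.3]
```

```bash
for i in 1 2 3 4; do python3 -m creep '{"translation":[[0,0.03,0],[0,0.05,0]],"delta_rot":[[0,0,0],[0,0,0]],"hand":[0,0]}' | grep -E "pos|cont"; done
```

```text
position: [654.7, 15.6, 50.1]
contact_force: [2.2, -6.8, 0.1]
position: [654.7, 15.7, 50.1]
contact_force: [2.7, -7.6, -0.9]
position: [654.7, 15.8, 50.1]
contact_force: [2.4, -8.9, -0.5]
position: [654.7, 15.9, 50.1]
contact_force: [3.3, -10.5, -0.3]
```

```bash
python3 -m creep '{"translation":[[0,-0.5,0],[0,-1.5,0],[0,-4,0],[0,-8,6],[0,-8,12],[0,-8,18],[0,-8,18],[0,-8,18]],"delta_rot":[[0,0,0],[0,0,0],[0,0,0],[0,0,0],[0,0,0],[0,0,0],[0,0,0],[0,0,0]],"hand":[0,0,0,0,0,0,0,0]}' | grep -E "pos|cont"
python3 - <<'E'
from h import *
C=cam("wrist");im,d=get_image("wrist");P=cloud(C,d);Z=P[...,2];H,S,V=HSV(im);s=read_state();print(s["position"])
cv2.imwrite("pics/w17.png",im[:,:,::-1]); np.savez("w17.npz",im=im,d=d,C=np.array(C,dtype=object))
m=(H>5)&(H<=17)&(S>85)&(V>30)&(Z>36)&(Z<60)&(P[...,0]>540)
print("slats");rects(C,m,46)
print("plate");rects(C,((Z>27)&(Z<50))&(P[...,0]>500)&(V>50),32,1000)
print("hinge/arm");rects(C,(Z>22)&(Z<50)&(P[...,0]<515)&(P[...,1]<80)&(P[...,1]>-120),31,60)
print("ply");rects(C,(H>16)&(H<32)&(S>60)&(Z<22),12,300)
for r in range(0,384,24): print(r,[ (c,P[r,c].round(0).tolist()) for c in (230,) ])
E
```

```text
position: [654.2, -61.3, 230.0]
contact_force: [0.7, -0.4, -0.7]
[653.7410173  -61.34502727 228.61813611]
slats
[239.  37.] c [634.9  81.1] wh [ 24.6 108.9] long axis deg 178.09
plate
[236.  36.] c [614.1  84.2] wh [ 76.1 181.1] long axis deg 177.66
hinge/arm
[129. 113.] c [498.7   3.5] wh [ 25.6 120.5] long axis deg 98.03
ply
[228. 143.] c [613.5 -44.6] wh [185.5 100.6] long axis deg 88.24
[153. 123.] c [524.9 -24.7] wh [ 65.4 218.6] long axis deg 101.14
[298. 111.] c [700.1  -7.1] wh [264.6  28.5] long axis deg 88.17
0 [(230, [626.0, 122.0, 30.0])]
24 [(230, [626.0, 94.0, 44.0])]
48 [(230, [625.0, 71.0, 43.0])]
72 [(230, [622.0, 47.0, 29.0])]
96 [(230, [619.0, 21.0, 11.0])]
120 [(230, [617.0, -8.0, 10.0])]
144 [(230, [616.0, -38.0, 10.0])]
168 [(230, [614.0, -70.0, 9.0])]
192 [(230, [612.0, -104.0, 11.0])]
216 [(230, [608.0, -145.0, -2.0])]
240 [(230, [606.0, -184.0, -3.0])]
264 [(230, [640.0, -54.0, 260.0])]
288 [(230, [642.0, -49.0, 284.0])]
312 [(230, [644.0, -44.0, 302.0])]
336 [(230, [645.0, -44.0, 312.0])]
360 [(230, [646.0, -43.0, 320.0])]
```

View pics/w17.png

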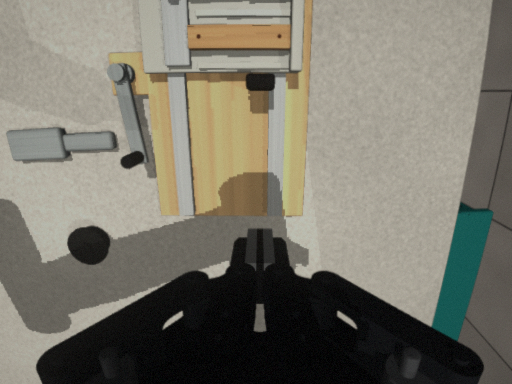

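The carrier's rear edge is at row 70, level with the hinge at (121,72), so it isn't past the latch yet. The slat and straightedge still look flush. I'll compute the offsets.

Run:
```python
from h import *
w=np.load("w17.npz",allow_pickle=True);C=tuple(w["C"]);im=w["im"];P=cloud(C,w["d"]);Z=P[...,2]
a=np.radians(88.3);u=np.array([np.cos(a),np.sin(a)])
print("hinge",ray(C,[[121,72]],31).round(1), "rear edge",ray(C,[[150,71],[220,70]],32).round(1),"base end",ray(C,[[162,216],[300,215]],12).round(1),"tab top",ray(C,[[260,74]],70).round(1))
def s(p): return p[:,:2]@u
h=s(ray(C,[[121,72]],31));e=s(ray(C,[[150,71],[220,70]],32));b=s(ray(C,[[162,216],[300,215]],12))
print("along: hinge-base end",h-b.mean(),"(should be 178); edge-hinge",e-h)
# edge rows at some columns by depth step
for c in (150,205,225,240): 
    z=Z[50:95,c]; print(c,z.round(0).tolist()[::3])
n="top"; Ct=cam(n);it,dt=get_image(n);Pt=cloud(Ct,dt)
m=(Pt[...,2]>25)&(Pt[...,2]<60)&(Pt[...,0]>500)&(Pt[...,0]<560)&(Pt[...,1]>-100)&(Pt[...,1]<300)
q=Pt[m][:,:2]; print("near strip along range",np.percentile(q@u,[0.5,99.5]))
m=(Pt[...,2]>25)&(Pt[...,2]<60)&(Pt[...,0]>515)&(Pt[...,0]<720)&(Pt[...,1]>130)&(Pt[...,1]<300); q=Pt[m][:,:2]@u; print("lead edge",np.percentile(q,99))
cv2.imwrite("pics/t3.png",it[:,:,::-1])
```

```text
hinge [[496.2  52.6  31. ]] rear edge [[530.8  51.8  32. ]
 [611.2  49.6  32. ]] base end [[ 514.  -136.2   12. ]
 [ 707.4 -139.6   12. ]] tab top [[656.3  41.   70. ]]
along: hinge-base end [187.01433067] (should be 178); edge-hinge [0.27591244 0.44373342]
150 [30.0, 31.0, 30.0, 30.0, 28.0, 30.0, 31.0, 30.0, 11.0, 7.0, 11.0, 10.0, 9.0, 10.0, 11.0]
205 [31.0, 29.0, 31.0, 30.0, 33.0, 35.0, 31.0, 30.0, 11.0, 11.0, 9.0, 10.0, 11.0, 10.0, 10.0]
225 [33.0, 31.0, 30.0, 30.0, 35.0, 34.0, 33.0, 30.0, 10.0, 11.0, 9.0, 11.0, 8.0, 10.0, 9.0]
240 [31.0, 32.0, 29.0, 30.0, 31.0, 32.0, 34.0, 29.0, 11.0, 11.0, 10.0, 8.0, 10.0, 8.0, 9.0]
near strip along range [-63.10959718 292.91756822]
lead edge 292.3383175928826
```

Run:
```python
from h import *
w=np.load("w17.npz",allow_pickle=True);C=tuple(w["C"]);P=cloud(C,w["d"]);Z=P[...,2]
b=(P[...,0]>630)&(P[...,0]<680)&(P[...,1]>0)&(P[...,1]<70)
rects(C,(Z>58)&(Z<85)&b,70,20)
w=np.load("w1.npz",allow_pickle=True);C=tuple(w["C"]);P=cloud(C,w["d"]);Z=P[...,2]
b=(P[...,0]>630)&(P[...,0]<680)&(P[...,1]>-130)&(P[...,1]<-60)
rects(C,(Z>60)&(Z<85)&b,70,20)
def edge(C,P):
    Z=P[...,2];H,S,V=0,0,0
C=cam("top"); 
f=np.load("top0.npz");P0=cloud(C,f["d"]);im,d=get_image("top");P1=cloud(C,d)
for P in(P0,P1):
    m=(P[...,2]>44)&(P[...,2]<70)&(P[...,0]>675)&(P[...,0]<715)&(P[...,1]>-110)&(P[...,1]<320); rects(C,m,52,60)
```

```text
[260.  81.] c [656.1  33.8] wh [14.5 28.5] long axis deg 178.48
[360.  62.] c [651.1 -90.6] wh [30.4 17.8] long axis deg 1.03
[243. 163.] c [693.1  33.4] wh [224.   13.6] long axis deg 88.75
```

```bash
python3 -m creep '{"translation":[[0,0,-6],[0,0,-12],[0,0,-18],[0,3,-18],[0,5.5,-18],[0,6.5,-18],[0,7,-18],[0,7.4,-18]],"delta_rot":[[0,0,0],[0,0,0],[0,0,0],[0,0,0],[0,0,0],[0,0,0],[0,0,0],[0,0,0]],"hand":[0,0,0,0,0,0,0,0]}' | grep -E "pos|cont"
for i in 1 2 3 4 5 6 7 8; do python3 -m creep '{"translation":[[0,0.03,0],[0,0.06,0]],"delta_rot":[[0,0,0],[0,0,0]],"hand":[0,0]}' | grep -E "pos|cont"; done
```

```text
position: [654.5, 12.1, 49.9]
contact_force: [1.1, -0.5, 0.1]
position: [654.7, 12.5, 50.2]
contact_force: [-0.2, 0.2, 0.2]
position: [654.7, 13.4, 50.1]
contact_force: [-0.3, -0.5, -0.3]
position: [654.7, 14.2, 50.1]
contact_force: [0.7, 0.2, 0.4]
position: [654.7, 14.8, 50.1]
contact_force: [-0.0, -0.1, -0.1]
position: [654.7, 15.3, 50.1]
contact_force: [-0.0, -1.2, -0.1]
position: [654.7, 15.4, 50.1]
contact_force: [0.5, -3.1, -0.0]
position: [654.7, 15.6, 50.1]
contact_force: [1.0, -5.7, -0.6]
position: [654.7, 15.7, 50.1]
contact_force: [1.4, -7.2, -0.9]
```

```bash
for i in 1 2 3 4 5 6; do python3 -m creep '{"translation":[[0,0.05,0],[0,0.07,0]],"delta_rot":[[0,0,0],[0,0,0]],"hand":[0,0]}' | grep -E "pos|cont"; done
```

```text
position: [654.7, 15.8, 50.1]
contact_force: [1.3, -9.2, -0.7]
position: [654.7, 15.9, 50.1]
contact_force: [2.5, -11.7, -0.6]
position: [654.7, 16.0, 50.2]
contact_force: [1.8, -12.9, -0.5]
position: [654.7, 17.5, 50.1]
contact_force: [2.3, -8.1, -0.1]
position: [654.8, 19.3, 50.1]
contact_force: [1.5, -5.5, -0.4]
position: [654.8, 20.5, 50.1]
contact_force: [1.9, -5.2, -0.8]
```

```bash
cat > tab.py <<'E'
from h import *
C=cam("wrist");im,d=get_image("wrist");P=cloud(C,d);Z=P[...,2];H,S,V=HSV(im);s=read_state();print(s["clock"],s["position"])
b=(P[...,0]>620)&(P[...,0]<690)&(P[...,1]>0)&(P[...,1]<90)
print("tab");rects(C,(Z>58)&(Z<85)&b,70,20)
print("slats");rects(C,(H>5)&(H<=17)&(S>85)&(V>30)&(Z>36)&(Z<60)&(P[...,0]>540),46)
k=(P[...,0]>590)&(P[...,0]<630)&(P[...,1]>0)&(P[...,1]<90)&(Z>27)&(Z<36)
print("rear edge y at x610",np.percentile(P[k][:,1],[0,1,3]).round(1))
b=(P[...,0]>460)&(P[...,0]<530)&(P[...,1]>-130)&(P[...,1]<80)
print("knob");rects(C,(Z>50)&(Z<75)&b,65,20)
E
python3 -m creep '{"translation":[[0,-0.5,0],[0,-1.5,0],[0,-4,0],[0,-8.2,6],[0,-8.2,12],[0,-8.2,18],[0,-8.2,18],[0,-8.2,18]],"delta_rot":[[0,0,0],[0,0,0],[0,0,0],[0,0,0],[0,0,0],[0,0,0],[0,0,0],[0,0,0]],"hand":[0,0,0,0,0,0,0,0]}' | grep -E "pos|cont"
python3 tab.py
```

```text
position: [654.4, -60.6, 230.2]
contact_force: [-0.9, -0.3, -0.3]
61.0 [653.83074915 -60.5849144  228.71679703]
tab
[260.  77.] c [656.   39.3] wh [14.4 29.4] long axis deg 178.46
slats
[238.  32.] c [635.1  86. ] wh [ 24.8 108.9] long axis deg 178.12
rear edge y at x610 [52.1 52.6 53.2]
knob
[128. 162.] c [505.3 -45.8] wh [21.  15.2] long axis deg 22.82
```

```bash
python3 -m creep '{"translation":[[0,0,-6],[0,0,-12],[0,0,-18],[0,3,-18],[0,5.5,-18],[0,6.5,-18],[0,7.2,-18],[0,7.7,-18]],"delta_rot":[[0,0,0],[0,0,0],[0,0,0],[0,0,0],[0,0,0],[0,0,0],[0,0,0],[0,0,0]],"hand":[0,0,0,0,0,0,0,0]}' | grep -E "pos|cont"
for i in 1 2 3 4 5 6 7 8; do python3 -m creep '{"translation":[[0,0.03,0],[0,0.06,0]],"delta_rot":[[0,0,0],[0,0,0]],"hand":[0,0]}' | grep -E "pos|cont"; done
```

```text
position: [654.4, 16.2, 49.8]
contact_force: [0.3, 0.2, -0.1]
position: [654.7, 16.5, 50.2]
contact_force: [0.4, -0.3, -0.0]
position: [654.7, 17.3, 50.2]
contact_force: [-0.4, 1.3, 0.2]
position: [654.7, 18.2, 50.1]
contact_force: [0.1, 0.6, -0.5]
position: [654.7, 18.8, 50.1]
contact_force: [0.1, 0.4, -0.3]
position: [654.7, 19.4, 50.1]
contact_force: [-0.1, 0.8, 0.3]
position: [654.7, 20.0, 50.1]
contact_force: [-0.3, 0.1, 0.1]
position: [654.7, 20.5, 50.1]
contact_force: [0.4, -1.4, 0.1]
position: [654.7, 20.6, 50.1]
contact_force: [0.4, -3.1, -0.4]
```

```bash
for i in 1 2 3 4 5 6; do python3 -m creep '{"translation":[[0,0.03,0],[0,0.05,0]],"delta_rot":[[0,0,0],[0,0,0]],"hand":[0,0]}' | grep -E "pos|cont"; done
```

```text
position: [654.7, 21.0, 50.1]
contact_force: [1.0, -4.3, -0.5]
position: [654.7, 22.1, 50.1]
contact_force: [0.7, -4.3, 0.3]
position: [654.8, 22.9, 50.1]
contact_force: [0.5, -3.5, 0.4]
position: [654.8, 23.3, 50.1]
contact_force: [1.0, -2.3, 0.3]
position: [654.8, 23.8, 50.1]
contact_force: [2.0, -2.4, -0.1]
position: [654.8, 24.3, 50.1]
contact_force: [2.0, -1.8, -0.3]
```

```bash
for i in 1 2 3 4 5 6 7; do python3 -m creep '{"translation":[[0,0.03,0],[0,0.05,0]],"delta_rot":[[0,0,0],[0,0,0]],"hand":[0,0]}' | grep -E "pos|cont"; done
```

```text
position: [654.8, 24.8, 50.1]
contact_force: [1.0, -2.0, -0.1]
position: [654.7, 25.2, 50.1]
contact_force: [1.5, -2.6, -0.5]
position: [654.7, 25.8, 50.2]
contact_force: [1.2, -1.8, 0.3]
position: [654.7, 26.2, 50.1]
contact_force: [0.7, -0.1, -0.7]
position: [654.6, 26.8, 50.1]
contact_force: [0.3, -1.2, 0.5]
position: [654.6, 27.2, 50.1]
contact_force: [0.5, -0.8, -0.1]
position: [654.6, 27.7, 50.0]
contact_force: [0.7, -1.0, 0.1]
```

```bash
cat > tab2.py <<'E'
from h import *
C=cam("wrist");im,d=get_image("wrist");P=cloud(C,d);Z=P[...,2];s=read_state();y=s["position"][1]
b=(P[...,0]>630)&(P[...,0]<680)&(P[...,1]>y)&(P[...,1]<y+60)
r=rects(C,(Z>60)&(Z<80)&b,70,20,quiet=True); print("finger y",round(y,1),[(np.round(q[0],1),np.round(q[1],1)) for q in r], [round(q[0][1]-y,1) for q in r])
E
python3 tab2.py
for i in 1 2 3 4 5; do python3 -m creep '{"translation":[[0,0.03,0],[0,0.05,0]],"delta_rot":[[0,0,0],[0,0,0]],"hand":[0,0]}' | grep -E "pos|cont"; done; python3 tab2.py
```

```text
finger y 27.7 [(array([654.9,  43.3]), array([31.3, 31.6]))] [np.float64(15.6)]
position: [654.6, 28.0, 50.1]
contact_force: [0.3, -1.1, -0.2]
position: [654.6, 28.6, 50.0]
contact_force: [-0.3, -1.7, 0.3]
position: [654.6, 29.0, 50.1]
contact_force: [-0.1, -2.1, -1.1]
position: [654.7, 29.3, 50.1]
contact_force: [1.4, -4.3, 0.0]
position: [654.6, 29.5, 50.0]
contact_force: [1.1, -5.9, 0.1]
finger y 29.5 [(array([654.9,  45.4]), array([30.7, 31.6]))] [np.float64(15.9)]
```

```bash
python3 -m creep '{"translation":[[0,-0.5,0],[0,-1.5,0],[0,-4,0],[0,-9,6],[0,-9,12],[0,-9,18],[0,-9,18],[0,-9,18]],"delta_rot":[[0,0,0],[0,0,0],[0,0,0],[0,0,0],[0,0,0],[0,0,0],[0,0,0],[0,0,0]],"hand":[0,0,0,0,0,0,0,0]}' | grep -E "pos|cont"
python3 tab.py
python3 - <<'E'
from h import *
C=cam("wrist");im,d=get_image("wrist");P=cloud(C,d);Z=P[...,2];H,S,V=HSV(im)
cv2.imwrite("pics/w18.png",im[:,:,::-1])
m=(Z>22)&(Z<42)&(P[...,0]<518)&(P[...,0]>460)&(P[...,1]<85)&(P[...,1]>-30)
q=P[m]; 
for y in range(-10,80,6):
    k=q[(q[:,1]>=y)&(q[:,1]<y+6)]
    if len(k): print(y,len(k),"x",np.percentile(k[:,0],[3,97]).round(1),"z",np.median(k[:,2]).round(1))
for x in (535,550,580,600,620):
    k=P[(abs(P[...,0]-x)<4)&(Z>27)&(Z<36)&(P[...,1]<100)&(P[...,1]>20)]; print("edge",x,np.sort(k[:,1])[:3].round(1))
E
```

```text
position: [654.6, -59.8, 230.6]
contact_force: [0.4, 0.2, -0.3]
69.65 [653.94812984 -59.70836272 228.89419096]
tab
[259.  68.] c [656.5  47.8] wh [14.3 29.3] long axis deg 178.47
slats
[241.  25.] c [635.3  94.7] wh [ 24.6 109.1] long axis deg 178.12
rear edge y at x610 [61.7 62.  62.7]
knob
[129. 163.] c [505.4 -45.6] wh [21.5 15.3] long axis deg 22.83
-10 78 x [490.1 506.8] z 28.8
-4 83 x [489.3 506.1] z 29.1
2 82 x [488.5 505.3] z 28.9
8 80 x [488.1 504.4] z 29.0
14 82 x [487.2 504.2] z 28.6
20 90 x [486.8 504. ] z 28.8
26 89 x [486.8 503.2] z 29.1
32 89 x [485.6 502.5] z 29.0
38 87 x [485.3 502. ] z 29.1
44 114 x [484.5 501.3] z 36.5
50 118 x [482.9 501.6] z 37.0
56 102 x [484.4 500.8] z 36.6
62 7 x [490.9 499.6] z 27.3
edge 535 [64.2 64.2 64.2]
edge 550 [63.5 63.5 63.6]
edge 580 [62.  62.1 62.2]
edge 600 [62.3 62.5 62.6]
edge 620 [61.5 61.6 61.8]
```

The rear edge is now 11–12 mm ahead of the hinge axis, which clears the 16 mm wide arm, and the carrier sits between two force humps. I take that as the detent. Next is the latch knob.

```bash
python3 -m creep '{"translation":[[0,0,0],[-3,0,0],[-8,0.5,0],[-12,1,0],[-15,1.3,0],[-15,1.3,0],[-15,1.3,0],[-15,1.3,0]],"delta_rot":[[0,0,-8],[0,0,-16],[0,0,-25],[0,0,-33],[0,0,-42],[0,0,-50],[0,0,-59],[0,0,-67]],"hand":[4,4,4,4,4,4,4,4]}' | grep -E "pos|rot"
python3 -m creep '{"translation":[[0,0,0],[0,0,-2],[0,0,-4],[0,0,-6],[0,0,-8],[0,0,-10],[0,0,-10],[0,0,-10]],"delta_rot":[[0,0,-8],[0,0,-16],[0,0,-25],[0,0,-33],[0,0,-42],[0,0,-50],[0,0,-59],[0,0,-67]],"hand":[4,4,4,4,4,4,4,4]}' | grep -E "pos|rot"
python3 - <<'E'
from h import *
C=cam("wrist");im,d=get_image("wrist");P=cloud(C,d);Z=P[...,2];s=read_state();print(s["position"],R.from_quat(s["ee_rot"]).as_matrix()[:,0].round(2),C[3])
b=(P[...,0]>460)&(P[...,0]<535)&(P[...,1]>-90)&(P[...,1]<-10)
rects(C,(Z>55)&(Z<75)&b,65,20)
k=P[(Z>60)&(Z<72)&b]; print(len(k),k.min(0),k.max(0)) if len(k) else None
E
```

```text
position: [503.7, -46.8, 228.2]
ee_rot: [0.983, 0.184, -0.002, -0.0]
position: [503.3, -47.0, 127.8]
ee_rot: [0.921, -0.389, -0.002, 0.001]
[503.39876914 -46.94203333 128.04400545] [ 0.7  -0.72 -0.  ] [ 558.22346125 -103.82500123  268.36903738]
[260. 201.] c [503.1 -49.4] wh [14.8 17.4] long axis deg 133.66
293 [493.48915887 -54.82631648  60.34327614] [509.19915229 -39.82538547  64.61194087]
```

```bash
python3 -m creep '{"translation":[[-0.1,-0.1,-4],[-0.1,-0.1,-8],[-0.1,-0.1,-8.6],[-0.1,-0.1,-8.6],[-0.1,-0.1,-8.6]],"delta_rot":[[0,0,0],[0,0,0],[0,0,0],[0,0,0],[0,0,0]],"hand":[4,4,4,4,4]}' | grep -E "pos|cont"
python3 -m creep '{"translation":[[0,0,0],[0,0,0],[0,0,0],[0,0,0]],"delta_rot":[[0,0,0],[0,0,0],[0,0,0],[0,0,0]],"hand":[0.8,0.8,0.8,0.8]}'
python3 -m creep '{"translation":[[0.7,0.1,0],[1.5,0.2,0],[2.3,0.5,0],[3.1,0.8,0],[3.9,1.2,0],[4.6,1.7,0],[5.3,2.2,0],[6,2.8,0]],"delta_rot":[[0,0,0],[0,0,0],[0,0,0],[0,0,0],[0,0,0],[0,0,0],[0,0,0],[0,0,0]],"hand":[0.8,0.8,0.8,0.8,0.8,0.8,0.8,0.8]}'
```

```text
position: [504.8, -47.6, 45.4]
contact_force: [-0.6, 0.4, 0.1]
clock: 72.88
position: [504.5, -47.9, 45.2]
ee_rot: [0.922, -0.387, 0.001, -0.0]
contact_force: [-1.1, -0.5, 6.5]
gripper_width: 13.6
grasp_force: 58.6
clock: 73.88
position: [567.7, -22.3, 45.5]
ee_rot: [0.923, -0.386, 0.004, -0.0]
contact_force: [7.1, -14.5, -1.0]
gripper_width: 13.6
grasp_force: 59.0
```

```bash
python3 -m creep '{"translation":[[0.7,0.4,0],[1.3,1.1,0],[1.8,1.9,0],[2.2,2.7,0],[2.5,3.5,0],[2.8,4.3,0],[3,4.9,0],[3.1,5.5,0]],"delta_rot":[[0,0,0],[0,0,0],[0,0,0],[0,0,0],[0,0,0],[0,0,0],[0,0,0],[0,0,0]],"hand":[0.8,0.8,0.8,0.8,0.8,0.8,0.8,0.8]}'
for i in 1 2; do python3 -m creep '{"translation":[[0,0.2,0],[0,0.4,0],[0,0.4,0]],"delta_rot":[[0,0,0],[0,0,0],[0,0,0]],"hand":[0.8,0.8,0.8]}' | grep -E "pos|cont"; done
```

```text
clock: 74.88
position: [597.4, 35.3, 45.0]
ee_rot: [0.922, -0.387, 0.002, -0.001]
contact_force: [2.5, 3.5, 5.9]
gripper_width: 13.7
grasp_force: 64.2
position: [597.6, 40.4, 45.3]
contact_force: [4.7, 1.4, 1.8]
position: [597.8, 43.6, 45.3]
contact_force: [7.5, -1.8, 1.2]
```

```bash
for i in 1 2 3 4; do python3 -m creep '{"translation":[[0.1,0.15,0],[0.1,0.3,0],[0.1,0.3,0]],"delta_rot":[[0,0,0],[0,0,0],[0,0,0]],"hand":[0.8,0.8,0.8]}' | grep -E "pos|cont"; done
```

```text
position: [597.8, 44.3, 45.2]
contact_force: [6.1, -9.1, 2.7]
position: [597.8, 44.7, 45.2]
contact_force: [7.4, -17.4, 3.7]
position: [597.8, 45.0, 45.1]
contact_force: [7.6, -25.4, 3.8]
position: [597.8, 45.4, 45.1]
contact_force: [6.1, -35.1, 4.8]
```

```bash
python3 -m creep '{"translation":[[-0.1,-0.6,0],[-0.2,-1.1,0],[-0.2,-1.1,0]],"delta_rot":[[0,0,0],[0,0,0],[0,0,0]],"hand":[0.8,0.8,0.8]}' | grep -E "pos|cont"
python3 -m creep '{"translation":[[0,0,0],[0,0,0],[0,0,0],[0,0,4],[0,0,9],[0,0,14],[-3,-4,18],[-3,-4,18]],"delta_rot":[[0,0,0],[0,0,0],[0,0,0],[0,0,0],[0,0,0],[0,0,0],[0,0,0],[0,0,0]],"hand":[3,3,3,3,3,3,3,3]}' | grep -E "pos|cont|wid"
python3 - <<'E'
from h import *
C=cam("wrist");im,d=get_image("wrist");P=cloud(C,d);Z=P[...,2];H,S,V=HSV(im);s=read_state();print(s["position"])
print("knob/tab");rects(C,(Z>56)&(Z<80)&(P[...,0]>540)&(P[...,0]<690)&(P[...,1]>0)&(P[...,1]<90),66,20)
print("slats");rects(C,(H>5)&(H<=17)&(S>85)&(V>30)&(Z>36)&(Z<60)&(P[...,0]>540),46)
m=(Z>22)&(Z<36)&(P[...,0]>500)&(P[...,1]<90)&(P[...,1]>20)
for x in range(505,600,12):
    k=P[m&(abs(P[...,0]-x)<3)]; print(x,np.unique((k[:,1]//3*3)).astype(int).tolist())
E
```

```text
position: [597.9, 43.8, 45.1]
contact_force: [4.4, -3.0, 6.3]
position: [566.5, 3.2, 227.8]
contact_force: [0.1, -0.6, -0.3]
gripper_width: 29.8
[566.23077794   3.74101868 225.71318287]
knob/tab
[216. 182.] c [592.1  46.9] wh [14.8 15.6] long axis deg 132.12
[173. 143.] c [656.1  46.7] wh [19.4 30. ] long axis deg 177.25
slats
[ 93. 257.] c [639.9 252.3] wh [ 31.  108.5] long axis deg 178.27
[116. 233.] c [638.3 199.5] wh [ 30.6 108.5] long axis deg 178.7
[140. 208.] c [636.7 147.2] wh [ 29.5 108.7] long axis deg 178.44
[167. 179.] c [635.2  93. ] wh [ 27.2 108.5] long axis deg 178.42
505 [42, 45, 48, 51, 54, 57, 60]
517 [42, 45, 48, 51, 54, 57]
529 [39, 42, 45, 48, 51, 54, 57, 60, 63, 66, 69, 72, 75, 78, 81, 84, 87]
541 [39, 42, 45, 48, 51, 54, 57, 63, 66, 69, 72, 75, 78, 81, 84, 87]
553 [39, 42, 45, 48, 51, 54, 57, 60, 63, 66, 69, 87]
565 [39, 42, 45, 48, 51, 54, 57, 60, 63, 66, 69]
577 [39, 42, 45, 48, 51, 54, 57, 60, 63, 66, 69, 72, 75, 78, 81, 84]
589 [39, 42, 66, 69, 72, 75, 78, 81, 84]
```

```bash
python3 -m creep '{"translation":[[-4,2,2],[-8,5,4],[-10,8,5],[-10,8,5],[-10,8,5]],"delta_rot":[[0,0,9],[0,0,18],[0,0,27],[0,0,36],[0,0,44]],"hand":[3,3,3,3,3]}' | grep -E "pos|rot"
python3 - <<'E'
from h import *
C=cam("wrist");im,d=get_image("wrist");P=cloud(C,d);Z=P[...,2];H,S,V=HSV(im);s=read_state();print(s["position"])
b=(P[...,0]>535)&(P[...,0]<600)&(P[...,1]>40)&(P[...,1]<310)
wood=(H>5)&(H<=17)&(S>85)
print("rib");rects(C,(Z>50)&(Z<70)&(V<60)&b,60,30)
print("blade+rib");rects(C,cv2.morphologyEx(((Z>36.5)&(Z<68)&b&~wood).astype(np.uint8),cv2.MORPH_OPEN,np.ones((3,3))),40,100)
print("slats");rects(C,wood&(V>30)&(Z>36)&(Z<60)&(P[...,0]>540),46)
# near-edge/bright profile: blade points per y bin
q=P[(Z>36.5)&(Z<46)&b&~wood]
for y in range(70,280,30):
    k=q[(q[:,1]>=y)&(q[:,1]<y+30)]
    if len(k): print(y,np.percentile(k[:,0],[2,10,90,98]).round(1),"expect ctr",round(563.9+0.0297*(y+15-35),1))
E
```

```text
position: [465.9, 85.2, 272.6]
ee_rot: [1.0, -0.01, -0.001, 0.0]
[465.99617367  85.01455694 272.43828458]
rib
[184.  78.] c [567.4 172.9] wh [69.  10.3] long axis deg 88.04
[288.  55.] c [590.2  49.9] wh [14.6 15. ] long axis deg 136.81
blade+rib
[187.  79.] c [568.1 174.4] wh [208.6  28.5] long axis deg 88.29
[287.  55.] c [592.5  48.8] wh [14.8 17.3] long axis deg 179.94
slats
[247.  33.] c [616.5  96.7] wh [23.2 74. ] long axis deg 178.64
[202.  33.] c [618.1 150.5] wh [24.6 74.3] long axis deg 178.21
[159.  33.] c [620.2 202.7] wh [26.1 75. ] long axis deg 177.95
[116.  33.] c [623.  255.2] wh [27.5 76.2] long axis deg 177.95
70 [552.4 554.7 577.4 579.2] expect ctr 565.4
100 [553.1 555.4 577.9 579.9] expect ctr 566.3
130 [553.7 555.3 580.1 589.7] expect ctr 567.2
160 [554.4 555.7 581.1 584.2] expect ctr 568.1
190 [555.6 556.9 582.1 585.6] expect ctr 568.9
220 [556.8 559.1 581.4 583.6] expect ctr 569.8
250 [556.8 559.2 583.1 589. ] expect ctr 570.7
```

```bash
python3 -c "
from bench import job_done; print(job_done())"
```

```text
the job is handed in; nothing more can be done
None
```

The job is handed in: both offcuts are in the tray, and the four slats and straightedge measured flush. The carrier should be in its detent with the latch shut, but I judged the detent only from push forces and the gap to the latch arm, and no verdict came back.

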